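Load the damper-spring carrier and hold it home in the locating corner

TASK

Stand a damper spring in each of the two empty pockets of the spring carrier, so that all three pockets are loaded. Then move the loaded carrier into the corner of its locating plate, lying flat, and press it fully home against both fences at once so that both sprung seat pins are pushed in flush; finish while still holding it pressed there, since the pins push it out again if it is let go. Leave the oil can, the steel ring, the caliper and the hex key where they are.

Things in the scene. Friction and masses are not known exactly. Their poses are not given: they have to be found in the camera images.
- jig: Locating plate: a steel plate 166 x 96 mm, 8 mm thick, fixed on the side table at the robot's right, with two dark steel fence bars 12 mm high on it (fence tops 20 mm above the table). Origin: centre of its underside; x points away from the robot along its length, y to its left, z up; top face at z = 8 mm. Behind each fence an 8 mm thick switch barrel sticks out 20 mm, no higher than the fence.
- corner (a point): The point on the plate's top face where the two fence faces would meet, jig (67, -32, 8) mm. The carrier is home when its far right lower corner is here: carrier origin at jig (14, -12, 8) mm, turned like the jig. Friction on the plate and along the fences takes part of a push: about 20 N towards each fence brings it home and holds it.
- fence_far: Far fence bar, 16 mm thick; its frame is the jig's. Its inner face is at jig x = +67 mm, facing -x, from y = -26 to +48 mm.
- fence_right: Right fence bar, 16 mm thick; its frame is the jig's. Its inner face is at jig y = -32 mm, facing +y, from x = -69 to +61 mm.
- pin_far (a joint): Sprung seat pin, 6 mm thick, in the far fence at jig y = -12 mm, z = 14.5 mm: 0 = standing 4 mm proud of the fence face, 0.004 m = pushed in flush. Spring force 2.6 N proud to 4.2 N flush.
- pin_right (a joint): The same kind of pin in the right fence, at jig x = +14 mm, z = 14.5 mm: 0 = 4 mm proud, 0.004 m = flush; 2.6 to 4.2 N.
- carrier: Spring carrier: loose grey block 106 (its x) x 40 (y) x 34 mm high, 0.25 to 0.4 kg, standing flat on the plate, a little askew and short of both fences. Origin: centre of its underside; x points roughly like the jig's x. Three pockets in a row along x, 26 mm across, 12 mm deep. Grip it across its 40 mm width by the top 16 mm of its sides, with the fingertips 18 mm above the plate, over the fences.
- pocket0 (a point): Centre of the floor of the pocket nearest the robot, carrier (-34, 0, 22) mm; empty at the start.
- pocket1 (a point): Centre of the floor of the middle pocket, carrier (0, 0, 22) mm; already holds a spring at the start.
- pocket2 (a point): Centre of the floor of the far pocket, carrier (34, 0, 22) mm; empty at the start.
- spring_0: Damper spring (a green coil with a blue one inside; it does not give, treat it as a rigid cylinder) 22 mm across and 25 mm tall, standing upright. Origin: centre of its underside. Standing in a pocket it shows 13 mm above the carrier. At the start it stands loose on the bench to the left of the front stack of clutch discs; two of the three loose springs are needed, any two, and the third is spare.
- spring_1: Damper spring (a green coil with a blue one inside; it does not give, treat it as a rigid cylinder) 22 mm across and 25 mm tall, standing upright. Origin: centre of its underside. Standing in a pocket it shows 13 mm above the carrier. At the start it stands loose on the bench to the left of the front stack of clutch discs; two of the three loose springs are needed, any two, and the third is spare.
- spring_2: Damper spring (a green coil with a blue one inside; it does not give, treat it as a rigid cylinder) 22 mm across and 25 mm tall, standing upright. Origin: centre of its underside. Standing in a pocket it shows 13 mm above the carrier. At the start it stands loose on the bench to the left of the front stack of clutch discs; two of the three loose springs are needed, any two, and the third is spare.
- spring_3: Damper spring (a green coil with a blue one inside; it does not give, treat it as a rigid cylinder) 22 mm across and 25 mm tall, standing upright. Origin: centre of its underside. Standing in a pocket it shows 13 mm above the carrier. At the start it stands in the middle pocket.
- disc_stack_front: Front stack of clutch discs, 200 mm across; fixed, about 92 mm high with its top disc. Origin: on its axis, at the bench. It stands between the loose springs and the locating plate; cross over it, away from the tall stack.
- disc_stack_rear: Rear, tall stack of clutch discs, 200 mm across; fixed, about 205 mm high with its top disc. Origin: on its axis, at the table.
- oil_can: Oil can, 47 mm across, 140 mm tall, behind the loose springs. Origin: centre of its underside. A bystander.
- ring: Flat steel spacer ring, 52 mm across, 10 mm high, behind the loose springs. Origin: centre of its underside. A bystander.
- caliper: Caliper lying flat, 190 mm long, beyond the locating plate. Origin: its centre, on the table. A bystander.
- hex_key: Hex key lying flat, 89 mm long, in front of the loose springs. Origin: its centre, on the bench. A bystander.

How it is judged (in metres and radians):
On the way:
1. each of the three pockets has a spring standing on its floor (((distance between spring_0 and pocket0 below 0.005 m and angle between the z axis of spring_0 and the z axis of carrier, either way round below 0.12 rad) or (distance between spring_1 and pocket0 below 0.005 m and angle between the z axis of spring_1 and the z axis of carrier, either way round below 0.12 rad) or (distance between spring_2 and pocket0 below 0.005 m and angle between the z axis of spring_2 and the z axis of carrier, either way round below 0.12 rad) or (distance between spring_3 and pocket0 below 0.005 m and angle between the z axis of spring_3 and the z axis of carrier, either way round below 0.12 rad)) and ((distance between spring_0 and pocket1 below 0.005 m and angle between the z axis of spring_0 and the z axis of carrier, either way round below 0.12 rad) or (distance between spring_1 and pocket1 below 0.005 m and angle between the z axis of spring_1 and the z axis of carrier, either way round below 0.12 rad) or (distance between spring_2 and pocket1 below 0.005 m and angle between the z axis of spring_2 and the z axis of carrier, either way round below 0.12 rad) or (distance between spring_3 and pocket1 below 0.005 m and angle between the z axis of spring_3 and the z axis of carrier, either way round below 0.12 rad)) and ((distance between spring_0 and pocket2 below 0.005 m and angle between the z axis of spring_0 and the z axis of carrier, either way round below 0.12 rad) or (distance between spring_1 and pocket2 below 0.005 m and angle between the z axis of spring_1 and the z axis of carrier, either way round below 0.12 rad) or (distance between spring_2 and pocket2 below 0.005 m and angle between the z axis of spring_2 and the z axis of carrier, either way round below 0.12 rad) or (distance between spring_3 and pocket2 below 0.005 m and angle between the z axis of spring_3 and the z axis of carrier, either way round below 0.12 rad))), for 0.2 s.
At the end, for the whole second after the job is handed in: A spring stands in every pocket (within 5 mm of the floor's centre, 0.12 rad of upright); the carrier lies flat, square within 0.03 rad, within 2 mm of home, pressing each fence with over 1 N, both pins pushed in over 3 of 4 mm, the fingers still pressing it with over 1 N (all of step 1 and value of joint each of pin_far, pin_right above 0.003 m and contact force between carrier and fence_far above 1 N and contact force between carrier and fence_right above 1 N and angle between the x axis of carrier and the x axis of jig, either way round below 0.03 rad and z of carrier in the frame of jig below 0.0095 m and x of carrier in the frame of jig above 0.012 m and y of carrier in the frame of jig below -0.01 m and contact force between the fingers and carrier above 1 N); the arm keeps its last pose, push and grip.
It fails at once if the oil can is shifted by more than 30 mm or tipped (distance of oil_can from where it was at the start of the episode above 0.03 m or angle between oil_can's own z axis and vertical above 0.5 rad).
It fails at once if the ring is shifted by more than 30 mm or tipped (distance of ring from where it was at the start of the episode above 0.03 m or angle between ring's own z axis and vertical above 0.5 rad).
It fails at once if the caliper is shifted by more than 30 mm or tipped (distance of caliper from where it was at the start of the episode above 0.03 m or angle between caliper's own z axis and vertical above 0.5 rad).
It fails at once if the hex key is shifted by more than 30 mm or tipped (distance of hex_key from where it was at the start of the episode above 0.03 m or angle between hex_key's own z axis and vertical above 0.5 rad).
It also fails if it takes over 70 s, if anything falls off the work surface, if the arm or the gripper's body presses on something with over 40 N, if the wrist force passes 120 N, or if a joint passes its speed limit or range.

ROBOT

A 6-joint arm with a two-finger parallel gripper is mounted at the origin on a cart in front of the work surface, level with it; the furniture and walls round the work are solid. World frame = base frame: x ahead of the robot, y to its left, z up, the work surface at z = 0. Lengths are in m, angles in degrees, forces in N, time in s.
With the tool pointing down it reaches from about 0.375 to 0.9 m from the base axis. Payload 3.1 kg.
Tool frame: the origin (TCP) lies on the centre line of the jaws, within the pads' length; the fingertips stand 8 mm ahead of it and the grasp point (between the pads) lies 11 mm behind it; y points along the fingers, x is the direction in which the jaws open and shut, and the axes are right-handed (so a half turn about y gives the same grasp; the last joint's range is limited). The gripper opens to 87 mm and grips with 3 to 60 N. Pads are 19 mm wide; open, the fingers measure 117 mm over their backs; the gripper's body (75 mm by 190 mm) begins 51 mm behind the grasp point.
Start: joints at [61.965, 30.224, 82.088, -0, 67.689, -10.227], TCP at [0.191, 0.595, 0.231] pointing down, gripper open.
Joint ranges: [-176.69, 176.69], [-43.24, 126.21], [12.49, 139.97], [-82, 262], [0, 151.66], [-163.58, 163.58]. Speed limits (degrees/s): [159.86, 159.86, 180, 180, 180, 180].

INTERFACE

Orientations are given as a 3x3 rotation matrix whose columns are the frame's x, y, z axes.
In Python, from rig import read_state, imaging, job, spotter gives the robot as it stands.
- The arm moves only by the tool apply_moves, never from a script. Its argument "steps" is a list of rows, each an object of numbers: "x", "y", "z": the shift along the world's x, y, z in mm; "spin": the turn about the world's z in rad. In form: [{"x": .., "y": .., "z": .., "spin": ..}, ...]. A call has 1 to 12 rows; each row shifts and turns the pose as measured when the row begins; what a row does not reach is not made up. A row lasts 1/10 s, in which the tool goes at most 50 mm and 8.59 degrees, less where a joint would pass 70% of its speed; a pose out of reach is approached as far as the arm can. A call is refused whole if a number of a shift passes 50 or a number of a turn 0.15, either way. A call with a gripper value outside its range is refused whole. "grip" is the finger opening in mm, from 0 to 87, set as the call begins (left out, the last holds). The fingers move at their own pace and stop on an object; the grip force is fixed at half the most. Time passes only in rows, so rows that do not move let the fingers close. It gives the time, the measured TCP pose, the force and the opening at its end, in the units of the state.
- read_state(): the state, without advancing time (a new reading comes with each control period).
- imaging.capture(name): name is "side" or "top"; returns the picture (420x560x3 uint8, red, green, blue); there is no depth.
- imaging.camera_params(name): a dict with "fov_y" (degrees; the focal length in pixels is half the picture's height over the tangent of half this angle, whatever the lens; pixels are square), "cx", "cy" (the principal point, pixels), "R" (3x3) and "t" (3): a world point X has camera coordinates R X + t. Camera axes: x right, y down, z forward; pixel columns grow to the right and rows downward; lengths in m; the calibration is good to about 2 mm. A picture is of the moment at which its call begins. camera_params takes no time and is no camera call.
- job.hand_in(): hands the job in, once; it reports no verdict.
Trained networks look in the newest picture that a camera, given by its name, has taken for a name from the list of things; names that differ only in an ending like _2 or _b are one class to them, and where a whole thing is asked for, a point or a joint stands for the part that bears it (a point fixed in the world has none). Each returns a list of dicts, best first, with "score" (0 to 1); they miss things now and then, are a little off and sometimes report something else, mostly with a low value. They report only what shows in the picture. A call takes as long as a camera call.
- spotter.cut_out(name, camera): "mask" (420x560 bool, what is visible of it) and "rect" ([left, top, width, height] in pixels, round what is visible of it).
The state is a dict: "time_s": time; "joint_positions": joint angles; "qvel": joint speeds; "tau": joint torques, N m; "position": TCP position; "tcp_rot": TCP orientation; "force": force on the tool from outside, world axes, zero at the start; "moment": the same for the moment, N m; "opening": opening from 0.0 (shut) to 1.0 (fully open).
Only numpy, scipy, OpenCV 4.12 (cv2) and the standard library are available. Lean on these libraries where they do the work, as an engineer would, in place of code of your own. Each camera call takes 0.05 s, during which the arm holds its last target.

## Working session

There is one attempt and no reset: what is moved stays moved. The work goes in short steps, Python scripts to look and compute and a tool call to move; the robot and the scene stay as the last step left them, time stands still between calls to the robot, and variables do not carry over. Pictures are saved under pics/ and viewed, and the job is handed in when it is done.

Besides the shell and the picture viewer there is one more tool, called after "Request:" as a command line: name --argument value ..., lists and objects as JSON in quotes. apply_moves: Moves the arm, as the interface text tells. Its arguments: {"type":"object","properties":{"steps":{"type":"array"},"grip":{"type":"number"}},"required":["steps"]}

```bash
mkdir -p pics
cat > h.py <<'E'
import numpy as np, cv2
from rig import read_state, imaging, job, spotter
def cap(cam,fn=None):
    im=imaging.capture(cam)
    if fn: cv2.imwrite('pics/'+fn,im[:,:,::-1])
    return im
def K(cam):
    p=imaging.camera_params(cam); f=210/np.tan(np.radians(p['fov_y'])/2)
    return f,p['cx'],p['cy'],np.array(p['R']),np.array(p['t'])
def proj(cam,X):
    f,cx,cy,R,t=K(cam); c=np.atleast_2d(X)@R.T+t
    return np.c_[cx+f*c[:,0]/c[:,2],cy+f*c[:,1]/c[:,2]]
def unproj(cam,uv,z):
    f,cx,cy,R,t=K(cam); uv=np.atleast_2d(np.array(uv,float))
    d=np.c_[(uv[:,0]-cx)/f,(uv[:,1]-cy)/f,np.ones(len(uv))]@R
    o=-R.T@t
    return o+d*((z-o[2])/d[:,2])[:,None]
E
python3 - <<'E'
from h import *
for c in('top','side'):
    cap(c,c+'0.png'); f,cx,cy,R,t=K(c); print(c,f,cx,cy,-R.T@t,R.round(3).tolist())
    for n in('spring_0','carrier','jig','oil_can','ring','hex_key','disc_stack_front','disc_stack_rear'):
        for d in spotter.cut_out(n,c)[:5]: print(n,round(d['score'],2),np.round(d['rect']).tolist(), int(d['mask'].sum()))
s=read_state();print(s)
E
```

```text
top 511.8833640796638 271.0678709938906 212.63929920041096 [ 0.32203527 -0.10188551  1.22677493] [[-0.145, -0.989, -0.004], [-0.969, 0.143, -0.203], [0.201, -0.026, -0.979]]
spring_0 0.63 [333.0, 270.0, 5.0, 7.0] 72
spring_0 0.46 [183.0, 267.0, 11.0, 8.0] 79
spring_0 0.45 [188.0, 233.0, 9.0, 9.0] 58
carrier 0.87 [324.0, 252.0, 19.0, 48.0] 766
oil_can 0.74 [208.0, 169.0, 23.0, 27.0] 432
oil_can 0.65 [329.0, 271.0, 9.0, 7.0] 70
ring 0.58 [190.0, 234.0, 4.0, 9.0] 66
ring 0.52 [210.0, 201.0, 22.0, 19.0] 187
hex_key 0.66 [171.0, 296.0, 40.0, 17.0] 166
side 406.23943217880037 276.6786857199285 203.80419625854003 [0.43668154 0.62111734 0.59359874] [[-0.983, -0.183, 0.021], [-0.123, 0.566, -0.815], [0.138, -0.804, -0.578]]
spring_0 0.71 [267.0, 271.0, 13.0, 13.0] 142
spring_0 0.54 [284.0, 253.0, 8.0, 14.0] 128
spring_0 0.41 [346.0, 182.0, 12.0, 7.0] 45
carrier 0.7 [330.0, 179.0, 44.0, 12.0] 175
jig 0.71 [312.0, 178.0, 70.0, 18.0] 317
oil_can 0.78 [214.0, 198.0, 25.0, 26.0] 304
hex_key 0.56 [341.0, 284.0, 20.0, 40.0] 173
{'time_s': 0.9, 'joint_positions': array([ 6.19650967e+01,  3.02196160e+01,  8.20853064e+01,  2.60023487e-04,
        6.76873624e+01, -1.02286459e+01]), 'qvel': array([ 0.0506345 , -0.01312205, -0.00893964, -0.05987215, -0.02441232,
       -0.05928824]), 'tau': array([-1.42861256e-03, -4.40003300e+01, -1.76987135e+01,  6.33497257e-02,
        5.04193269e-02, -3.69852944e-05]), 'position': array([0.19111524, 0.59507603, 0.23060347]), 'tcp_rot': array([[ 3.05800924e-01,  5.95835438e-05, -9.52095474e-01],
       [ 9.52095466e-01,  1.20828585e-04,  3.05800929e-01],
       [ 1.33261052e-04, -9.99999991e-01, -1.97797291e-05]]), 'force': array([-0.12635136,  0.27473429, -0.37543163]), 'moment': array([ 0.01960621,  0.02753687, -0.00157472]), 'opening': 0.9950159546178731}
```

View pics/top0.png

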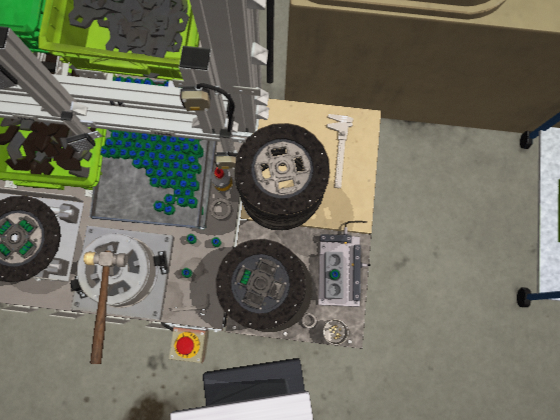

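View pics/side0.png

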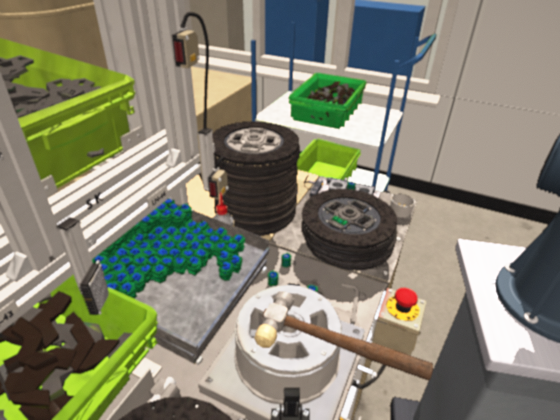

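Run:
```python
import cv2
a=cv2.imread('pics/top0.png'); 
cv2.imwrite('pics/t_a.png',cv2.resize(a[220:320,140:240],(600,600),interpolation=cv2.INTER_CUBIC))
cv2.imwrite('pics/t_b.png',cv2.resize(a[230:330,290:390],(600,600),interpolation=cv2.INTER_CUBIC))
```

```text
(no output)
```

View pics/t_a.png

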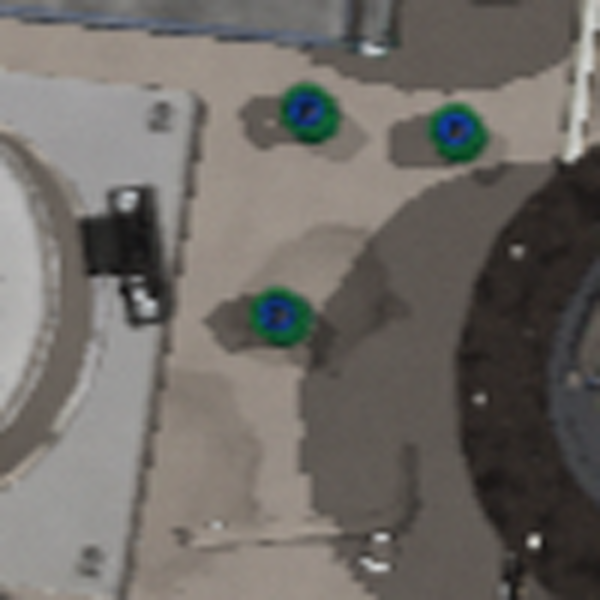

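View pics/t_b.png

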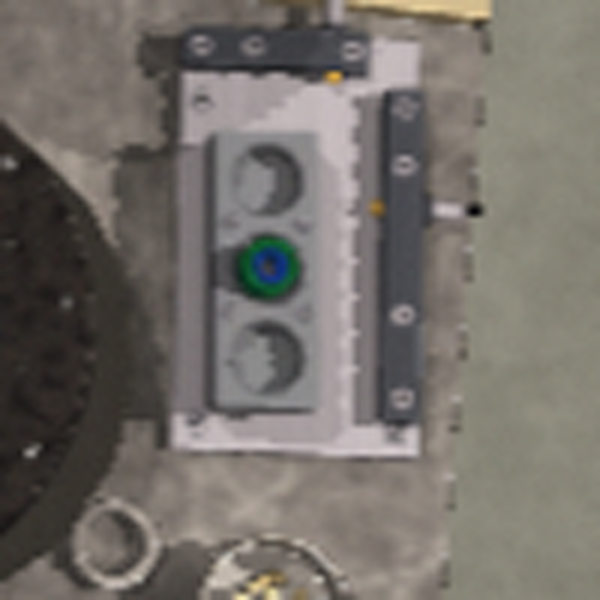

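Run:
```python
from h import *
s=read_state()
print(proj('top',[s['position'],[0,0,0],[.5,0,0]]),proj('side',[s['position']]))
# spring tops approx
print(unproj('top',[[190,237],[215,240],[186,272]],.025))
a=cv2.imread('pics/side0.png')
cv2.imwrite('pics/s_a.png',cv2.resize(a[220:320,240:360],(720,600),interpolation=cv2.INTER_CUBIC))
cv2.imwrite('pics/s_b.png',cv2.resize(a[150:250,300:420],(720,600),interpolation=cv2.INTER_CUBIC))
```

```text
[[-95.52879851 448.12211215]
 [248.71348431 472.43696717]
 [220.50244261 250.39826365]] [[768.48939156 845.46835318]]
[[0.53868255 0.06564287 0.025     ]
 [0.52289547 0.00774174 0.025     ]
 [0.457609   0.08429449 0.025     ]]
```

View pics/s_a.png

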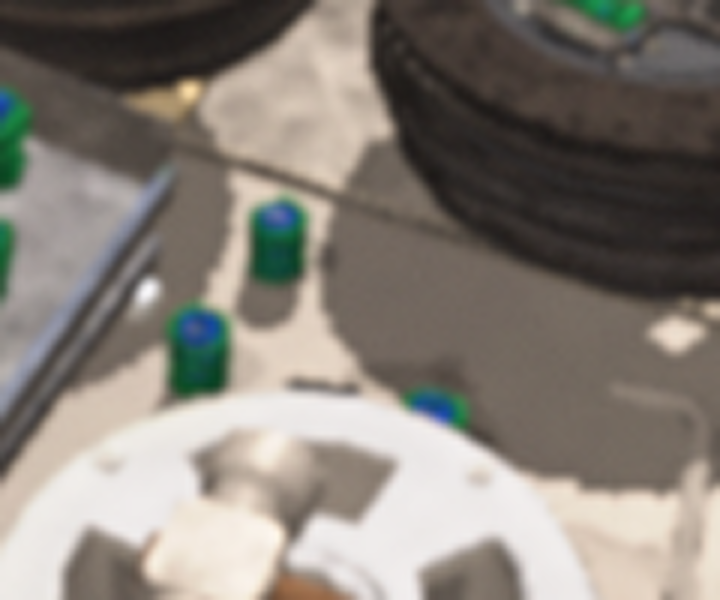

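View pics/s_b.png

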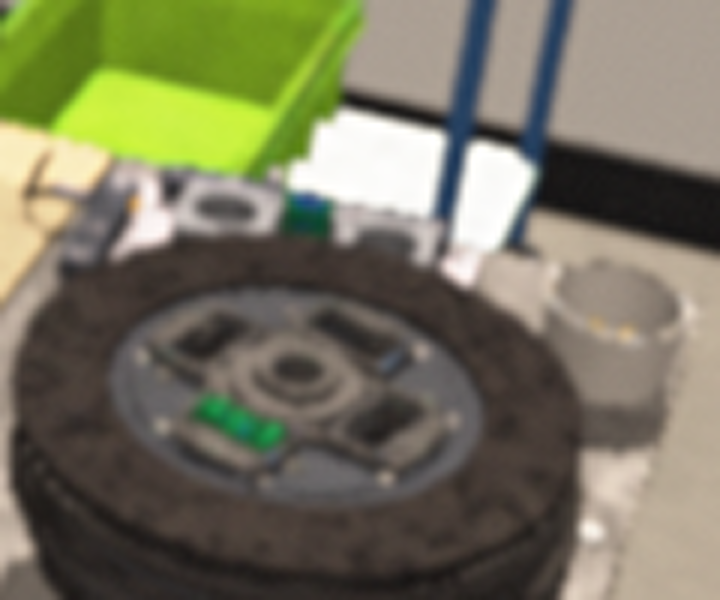

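```bash
cat >> h.py <<'E'
def gbmask(im):
    hsv=cv2.cvtColor(im,cv2.COLOR_RGB2HSV)
    return ((hsv[...,0]>45)&(hsv[...,0]<130)&(hsv[...,1]>90)&(hsv[...,2]>40)).astype(np.uint8)
def cylcent(cam,x,y,z0,h=.025,r=.011,S=8):
    a=np.linspace(0,2*np.pi,60); P=np.vstack([np.c_[x+r*np.cos(a),y+r*np.sin(a),np.full(60,z)] for z in(z0,z0+h)])
    uv=proj(cam,P); hull=cv2.convexHull(uv.astype(np.float32)); m=cv2.moments(hull)
    return np.array([m['m10']/m['m00'],m['m01']/m['m00']]),m['m00']
def springfit(cam,im,win,z0=0.,h=.025,blue=False):
    u0,v0,u1,v1=win
    m=gbmask(im)
    mm=np.zeros_like(m); mm[v0:v1,u0:u1]=m[v0:v1,u0:u1]
    n,l,st,c=cv2.connectedComponentsWithStats(mm)
    k=1+np.argmax(st[1:,4]); sub=im.astype(float)
    cc=c[k]
    from scipy.optimize import least_squares
    x0=unproj(cam,cc,z0+h/2)[0][:2]
    s=least_squares(lambda q:cylcent(cam,q[0],q[1],z0,h)[0]-cc,x0)
    return s.x,cc,st[k],cylcent(cam,*s.x,z0,h)[1]
E
python3 - <<'E'
from h import *
im=cv2.imread('pics/top0.png')[:,:,::-1].copy()
ims=cv2.imread('pics/side0.png')[:,:,::-1].copy()
print('side view spring rects used for cross check')
for w in([180,228,202,246],[208,232,224,250],[178,262,196,282]): print(springfit('top',im,w))
print(springfit('top',im,[324,264,344,284],.042,.013))
for w in([280,250,294,270],[264,268,280,288]): print(springfit('side',ims,w))
a=cv2.resize(cv2.imread('pics/top0.png')[235:310,310:375],(780,900)[:2] if 0 else (650,750),interpolation=cv2.INTER_LANCZOS4)
cv2.imwrite('pics/t_c.png',cv2.resize(cv2.imread('pics/top0.png')[233:308,305:380],(600,600),interpolation=cv2.INTER_LANCZOS4))
E
```

```text
side view spring rects used for cross check
(array([0.53671681, 0.06519491]), array([191.05479452, 238.54794521]), array([187, 234,   9,  10,  73], dtype=int32), 86.4063924101647)
(array([0.52071731, 0.00772203]), array([215.65714286, 241.62857143]), array([211, 237,  10,  10,  70], dtype=int32), 83.24615563452244)
(array([0.45772338, 0.08509425]), array([186.47435897, 272.44871795]), array([182, 268,  10,  10,  78], dtype=int32), 86.64834506693296)
(array([ 0.40038491, -0.25522323]), array([334.275, 274.275]), array([330, 270,  10,  10,  80], dtype=int32), 80.49620762467384)
(array([0.51978832, 0.00717975]), array([285.74736842, 259.96842105]), array([282, 254,   9,  13,  95], dtype=int32), 155.52602267055772)
(array([0.53690617, 0.06272542]), array([272.4957265 , 277.85470085]), array([268, 271,  10,  15, 117], dtype=int32), 172.3701914199628)
```

View pics/t_c.png

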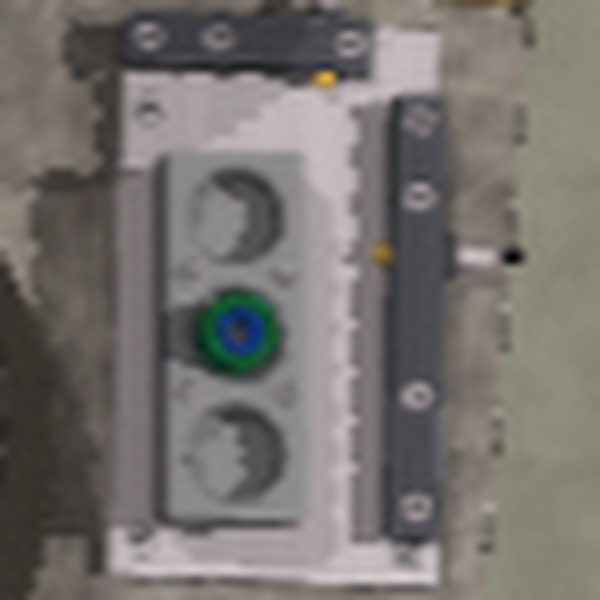

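Run:
```python
from h import *
from scipy.optimize import least_squares
def px(p): return (np.array(p,float)+.5)/8-.5+[305,233]
def fit(loc,pix,x0):
    loc=np.array(loc,float)/1000
    def P(q):
        c,s=np.cos(q[2]),np.sin(q[2]); return np.c_[q[0]+c*loc[:,0]-s*loc[:,1],q[1]+s*loc[:,0]+c*loc[:,1],loc[:,2]]
    r=least_squares(lambda q:(proj('top',P(q))-px(pix)).ravel(),x0)
    print(r.x, np.degrees(r.x[2])); print(r.fun.reshape(-1,2).round(2).tolist()); return r.x
car=fit([[53,20,42],[53,-20,42],[-53,-20,42],[-53,20,42]],[[162,155],[303,155],[300,524],[160,524]],[.4,-.25,0])
jig=fit([[83,-48,8],[-83,-48,8],[-83,48,8],[61,-48,20],[-69,-48,20],[61,-32,20],[-69,-32,20],[67,48,20],[67,-26,20],[83,-26,20],[83,48,20]],
 [[440,30],[440,585],[107,575],[443,95],[440,545],[392,95],[385,545],[120,70],[370,78],[370,22],[122,15]],[.4,-.25,0])
np.save('car.npy',car);np.save('jig.npy',jig)
for q in(car,jig):pass
c,s=np.cos(car[2]),np.sin(car[2])
pk=[[car[0]+c*d,car[1]+s*d,.042] for d in(-.034,0,.034)]
print(pk)
im=cv2.imread('pics/top0.png'); z=cv2.resize(im[233:308,305:380],(600,600),interpolation=cv2.INTER_LANCZOS4)
def dr(P,col,close=True):
    uv=(proj('top',P)-[305,233]+.5)*8-.5; cv2.polylines(z,[np.round(uv).astype(np.int32)],close,col,1)
def T(q,l):
    l=np.array(l,float)/1000;c,s=np.cos(q[2]),np.sin(q[2]);return np.c_[q[0]+c*l[:,0]-s*l[:,1],q[1]+s*l[:,0]+c*l[:,1],l[:,2]]
dr(T(car,[[53,20,42],[53,-20,42],[-53,-20,42],[-53,20,42]]),(0,0,255))
a=np.linspace(0,6.28,40)
for d in(-34,0,34): dr(T(car,np.c_[d+13*np.cos(a),13*np.sin(a),0*a+42]),(0,255,255))
dr(T(jig,[[83,48,8],[83,-48,8],[-83,-48,8],[-83,48,8]]),(255,0,255))
dr(T(jig,[[61,-32,20],[61,-48,20],[-69,-48,20],[-69,-32,20]]),(255,255,0))
dr(T(jig,[[67,48,20],[67,-26,20],[83,-26,20],[83,48,20]]),(255,255,0))
cv2.imwrite('pics/t_d.png',z)
# carrier in jig
d=car[:2]-jig[:2];c,s=np.cos(jig[2]),np.sin(jig[2]);print('car in jig',c*d[0]+s*d[1],-s*d[0]+c*d[1])
```

```text
[ 0.39993853 -0.25409831 -0.17298373] -9.911237778781972
[[0.12, -0.25], [-0.3, 0.22], [0.1, 0.26], [0.07, -0.23]]
[ 0.41087053 -0.2730852  -0.18344783] -10.510786599061115
[[-0.3, 0.17], [-0.52, 0.84], [0.08, 0.51], [0.13, 0.4], [0.35, -0.4], [-0.24, 0.15], [0.33, -0.66], [0.12, -0.48], [-0.0, -0.32], [0.04, 0.03], [-0.0, -0.24]]
[[np.float64(0.3664459552725089), np.float64(-0.2482461546909661), 0.042], [np.float64(0.39993852518560713), np.float64(-0.2540983133197311), 0.042], [np.float64(0.43343109509870537), np.float64(-0.25995047194849613), 0.042]]
car in jig -0.014212169706627207 0.016674078718322036
```

View pics/t_d.png

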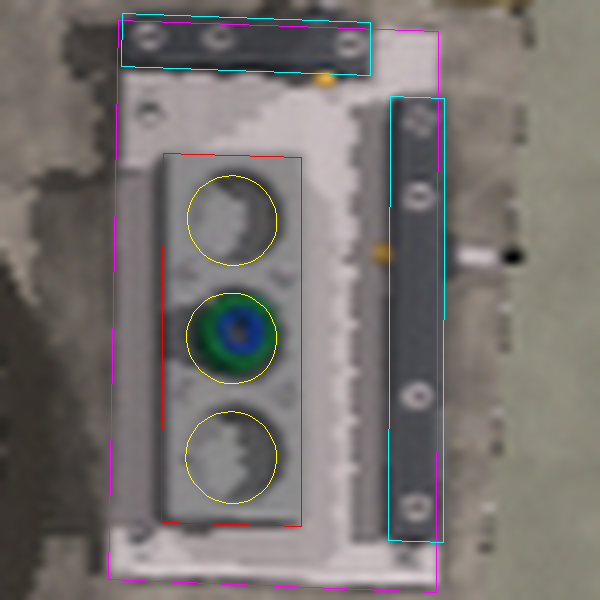

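Run:
```python
import cv2
im=cv2.imread('pics/top0.png')
z=im[250:300,320:346]
z=cv2.resize(z,None,fx=12,fy=12,interpolation=cv2.INTER_NEAREST)
z2=cv2.resize(im[250:300,320:346],None,fx=12,fy=12,interpolation=cv2.INTER_CUBIC)
import numpy as np
o=np.hstack([z,z2]); o=np.clip(o.astype(float)*1.4-60,0,255).astype('uint8')
cv2.imwrite('pics/t_e.png',o)
g=cv2.cvtColor(im,cv2.COLOR_BGR2GRAY)
for r in range(250,302,3): print(r,g[r,320:348].tolist())
```

```text
250 [120, 159, 162, 163, 158, 159, 160, 162, 160, 163, 162, 169, 181, 181, 181, 185, 185, 187, 187, 187, 186, 184, 185, 190, 190, 191, 189, 189]
253 [132, 161, 162, 149, 104, 82, 124, 138, 136, 138, 138, 138, 136, 130, 129, 128, 133, 139, 137, 138, 138, 139, 151, 175, 190, 190, 191, 189]
256 [117, 121, 118, 109, 73, 79, 125, 139, 135, 116, 105, 113, 90, 68, 79, 80, 71, 53, 65, 112, 138, 138, 144, 157, 177, 191, 190, 188]
259 [122, 119, 120, 109, 75, 79, 125, 135, 124, 113, 125, 138, 140, 140, 138, 119, 83, 83, 72, 61, 104, 138, 142, 157, 162, 164, 176, 188]
262 [123, 119, 121, 108, 77, 78, 124, 138, 131, 129, 138, 136, 139, 140, 122, 89, 82, 83, 73, 71, 110, 139, 143, 155, 161, 165, 173, 186]
265 [117, 118, 119, 109, 76, 78, 125, 133, 126, 129, 136, 120, 108, 95, 87, 83, 94, 118, 134, 138, 139, 138, 144, 154, 162, 162, 172, 163]
268 [118, 119, 117, 109, 75, 78, 124, 128, 128, 136, 139, 132, 124, 118, 111, 119, 134, 137, 137, 123, 108, 122, 143, 155, 162, 163, 163, 177]
271 [119, 119, 117, 106, 78, 80, 105, 94, 87, 71, 61, 64, 65, 55, 49, 53, 55, 65, 75, 95, 126, 139, 146, 154, 162, 1
[... 681 characters left out ...]
0, 187]
289 [118, 119, 118, 109, 75, 80, 124, 134, 125, 127, 137, 138, 137, 139, 136, 113, 84, 82, 80, 73, 90, 131, 141, 151, 161, 163, 161, 175]
292 [119, 119, 118, 107, 75, 79, 124, 138, 133, 121, 125, 138, 139, 140, 137, 119, 85, 83, 74, 71, 112, 141, 143, 154, 161, 162, 175, 189]
295 [118, 118, 118, 105, 73, 80, 124, 137, 139, 140, 137, 129, 121, 105, 98, 102, 108, 117, 136, 139, 140, 140, 143, 154, 163, 161, 162, 177]
298 [119, 111, 101, 106, 104, 86, 82, 83, 83, 79, 74, 74, 74, 74, 75, 79, 79, 78, 78, 79, 93, 105, 135, 164, 164, 161, 165, 180]
301 [187, 170, 166, 177, 171, 188, 187, 176, 165, 160, 160, 159, 159, 161, 160, 159, 160, 159, 160, 162, 161, 158, 162, 165, 164, 162, 161, 177]
```

View pics/t_e.png

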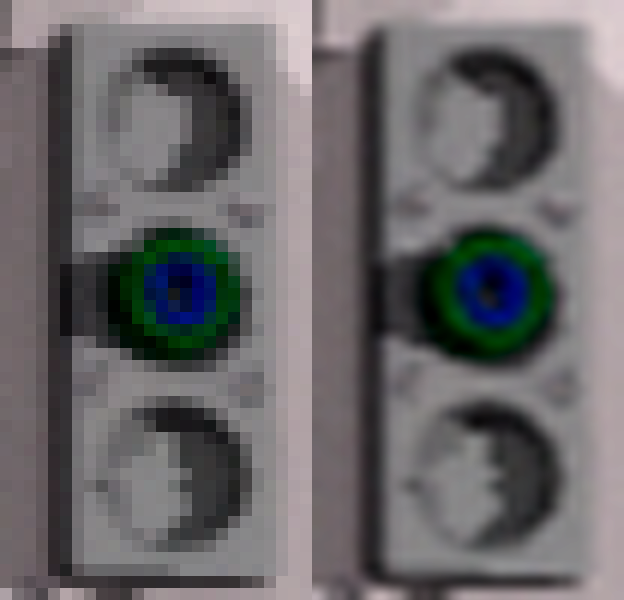

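Run:
```python
from h import *
from scipy.optimize import least_squares
im=cv2.imread('pics/top0.png'); g=cv2.cvtColor(im,cv2.COLOR_BGR2GRAY).astype(int)
for c in(326,327,328,341): print(c,g[249:255,c],g[294:300,c])
# template optimise: synthetic shading: maximise rim+edge via mean interior homogeneity
uv=unproj('top',[[334.35,259.4],[334.4,289.1]],.042); print(uv, np.linalg.norm(uv[0]-uv[1]), uv.mean(0), np.degrees(np.arctan2(*(uv[0]-uv[1])[[1,0]])))
e=unproj('top',[[325.74,275],[342.8,275]],.042); print(e,np.linalg.norm(e[0]-e[1]))
```

```text
326 [162 160 153 129 124 124] [124 124 124 102  82 152]
327 [159 162 151 140 138 137] [140 137 138 117  83 130]
328 [161 160 152 139 136 138] [138 139 139 117  83  92]
341 [186 184 177 143 139 138] [138 140 141 138 105 154]
[[ 0.43468732 -0.26214185  0.042     ]
 [ 0.36742058 -0.25068075  0.042     ]] 0.06823613696031822 [ 0.40105395 -0.2564113   0.042     ] -9.669367077656961
[[ 0.4020467  -0.23640514  0.042     ]
 [ 0.39634205 -0.27528483  0.042     ]] 0.039295971471353996
```

Run:
```python
from h import *
u=lambda p,z:unproj('top',[p],z)[0].round(3)
print('front stack L,R,T,B at .092',u([217,284],.092),u([310,284],.092),u([263,239],.092),u([263,329],.092))
print('rear', u([236,170],.205),u([329,170],.205),u([281,122],.205))
print('oil can top',u([219,181],.14),u([219,185],.14),'ring',u([221,210],.01))
print('drum right edge z.06', u([152,270],.06), 'hammer head',u([100,257],.1),u([118,257],.1),'fixture plate corner',u([172,236],.02),u([160,318],.02))
print('tray corner',u([207,225],.05),'post foot',u([232,150],.1))
print('hexkey',u([170,310],0),u([208,300],0))
```

```text
front stack L,R,T,B at .092 [0.414 0.009 0.092] [ 0.384 -0.193  0.092] [ 0.498 -0.105  0.092] [ 0.304 -0.077  0.092]
rear [ 0.632 -0.07   0.205] [ 0.604 -0.261  0.205] [ 0.723 -0.178  0.205]
oil can top [ 0.632 -0.028  0.14 ] [ 0.623 -0.026  0.14 ] ring [ 0.596 -0.014  0.01 ]
drum right edge z.06 [0.469 0.155 0.06 ] hammer head [0.51  0.257 0.1  ] [0.504 0.218 0.1  ] fixture plate corner [0.548 0.109 0.02 ] [0.361 0.156 0.02 ]
tray corner [0.557 0.02  0.05 ] post foot [ 0.713 -0.064  0.1  ]
hexkey [0.377 0.135 0.   ] [0.387 0.044 0.   ]
```

Run:
```python
import cv2
a=cv2.imread('pics/top0.png'); 
cv2.imwrite('pics/t_f.png',cv2.resize(a[150:320,80:290],(756,612)[:2] if 0 else (740,599),interpolation=cv2.INTER_CUBIC))
a=cv2.imread('pics/side0.png'); 
cv2.imwrite('pics/s_f.png',cv2.resize(a[170:390,150:440],(790,599),interpolation=cv2.INTER_CUBIC))
```

```text
(no output)
```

View pics/t_f.png

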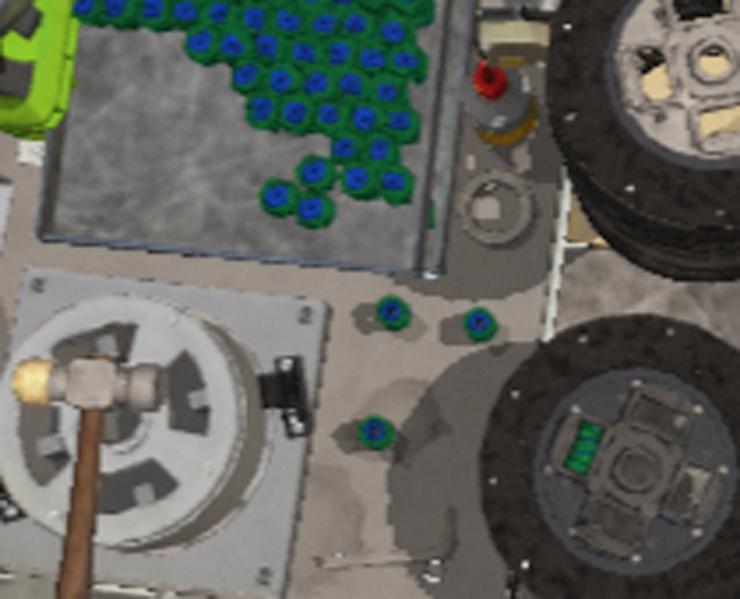

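View pics/s_f.png

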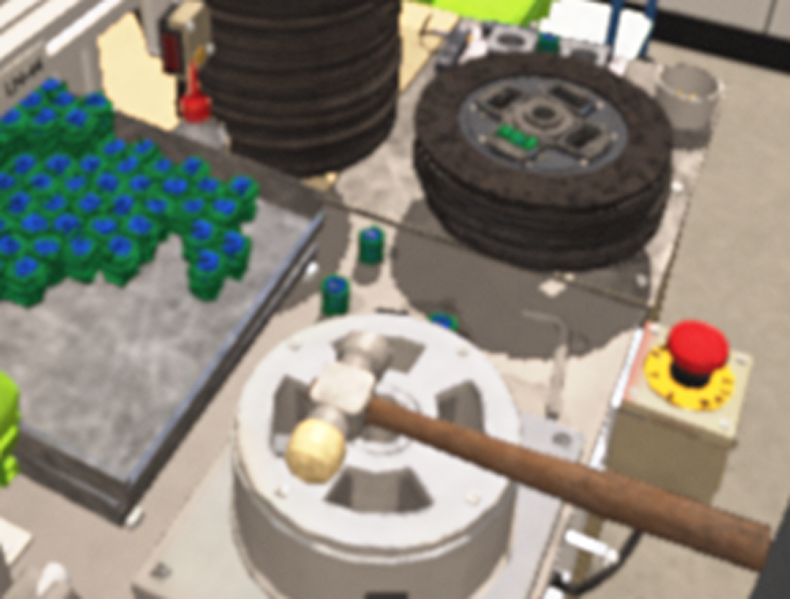

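Request:
apply_moves --steps '[{"x":27,"y":-40,"z":10,"spin":-0.12},{"x":27,"y":-40,"z":10,"spin":-0.12},{"x":27,"y":-40,"z":0,"spin":-0.12},{"x":27,"y":-40,"z":0,"spin":-0.12},{"x":27,"y":-40,"z":0,"spin":-0.12},{"x":27,"y":-40,"z":0,"spin":-0.12},{"x":27,"y":-40,"z":0,"spin":-0.12},{"x":27,"y":-40,"z":0,"spin":-0.12},{"x":27,"y":-40,"z":0,"spin":-0.12},{"x":27,"y":-40,"z":0,"spin":-0.12},{"x":27,"y":-40,"z":0,"spin":-0.12},{"x":27,"y":-40,"z":0,"spin":-0.12}]' --grip 45

```text
time_s: 2.1
position: [0.5215, 0.1033, 0.2537]
tcp_rot: [[0.974, 0.013, 0.225], [-0.225, -0.0, 0.974], [0.013, -1.0, 0.003]]
force: [1.2, 1.1, -0.2]
opening: 0.517
```

```bash
cat >> h.py <<'E'
def st():
    s=read_state(); R=s['tcp_rot']; print('t',round(s['time_s'],2),'p',np.round(s['position']*1000,1),'yaw',round(np.degrees(np.arctan2(R[1][0],R[0][0])),2),'F',np.round(s['force'],1),'op',round(s['opening']*87,1),'j',np.round(s['joint_positions'],0)); return s
E
python3 - <<'E'
from h import *
st(); cap('side','s1.png'); cap('top','t1.png')
E
```

```text
t 2.1 p [521.5 103.3 253.7] yaw -13.0 F [ 1.2  1.1 -0.2] op 45.0 j [-1. 21. 94. -0. 64. 12.]
```

View pics/s1.png

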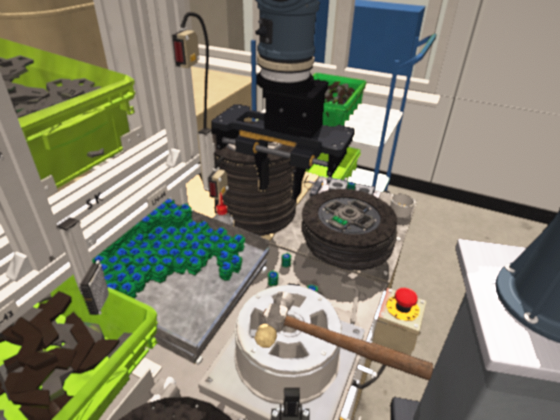

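View pics/t1.png

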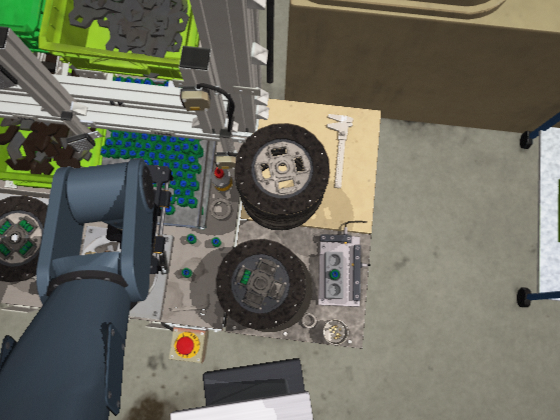

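Run:
```python
from h import *
def tri(a,b):
    A=[]
    for cam,(u,v) in(('top',a),('side',b)):
        f,cx,cy,R,t=K(cam); P=np.diag([f,f,1])@np.c_[R,t]; u-=cx;v-=cy
        A+= [u*P[2]-P[0],v*P[2]-P[1]]
    X=np.linalg.svd(np.array(A))[2][-1]; return (X[:3]/X[3]).round(4)
print('traycorner',tri((202,226.6),(268.6,247.1)))
print('nearest tray spring', tri((80+312/3.523,150+209/3.523),(150+208/2.724,170+262/2.724)), tri((80+395/3.523,150+181/3.523),(150+243/2.724,170+186/2.724)))
print('drum hole far-right', tri((80+190/3.523,150+375/3.523),(150+390/2.724,170+350/2.724)))
print('hammer', tri((80+148/3.523,150+385/3.523),(150+365/2.724,170+352/2.724)), tri((80+30/3.523,150+382/3.523),(150+315/2.724,170+450/2.724)))
print('spring2 top',tri((186.2,272.2),(240+436/6,220+408/6)))
print('spring0 top',tri((191,238.3),(240+200/6,220+328/6)))
print('spring1 top',tri((215.7,241.3),(240+278/6,220+215/6)))
```

```text
traycorner [0.552  0.0303 0.0621]
nearest tray spring [0.6085 0.1026 0.0648] [0.6083 0.043  0.0857]
drum hole far-right [0.4926 0.1828 0.1004]
hammer [0.494  0.2044 0.1182] [0.5067 0.2755 0.1208]
spring2 top [0.4567 0.0841 0.024 ]
spring0 top [0.5354 0.0639 0.0229]
spring1 top [0.5195 0.0066 0.0238]
```

Request:
apply_moves --steps '[{"x":14,"y":-39,"z":0,"spin":0.05},{"x":0,"y":0,"z":-45},{"x":0,"y":0,"z":-45},{"x":0,"y":0,"z":-45},{"x":0,"y":0,"z":-30},{"x":0,"y":0,"z":0}]'

```text
invalid input at $.steps[1]: expected keys x, y, z, spin
```

Run:
```python
from h import *
st()
```

```text
t 2.2 p [525.2 100.  253.9] yaw -13.16 F [-0.7  0.7  0.7] op 44.8 j [-1. 21. 94. -0. 64. 12.]
```

Request:
apply_moves --steps '[{"x":11,"y":-35,"z":0,"spin":0.05},{"x":0,"y":0,"z":-45,"spin":0},{"x":0,"y":0,"z":-45,"spin":0},{"x":0,"y":0,"z":-45,"spin":0},{"x":0,"y":0,"z":-30,"spin":0},{"x":0,"y":0,"z":0,"spin":0}]'

```text
time_s: 2.8
position: [0.54, 0.0632, 0.0875]
tcp_rot: [[0.984, 0.03, 0.177], [-0.177, -0.002, 0.984], [0.029, -1.0, 0.004]]
force: [-0.7, 0.2, -1.1]
opening: 0.518
```

Run:
```python
from h import *
st()
```

```text
t 2.8 p [540.   63.2  87.5] yaw -10.18 F [-0.7  0.2 -1.1] op 45.1 j [ -5.  36. 102.   0.  41.   5.]
```

Request:
apply_moves --steps '[{"x":-4,"y":1,"z":-30,"spin":0},{"x":0,"y":0,"z":-15,"spin":0},{"x":0,"y":0,"z":0,"spin":0}]'

```text
time_s: 3.1
position: [0.5384, 0.0655, 0.0445]
tcp_rot: [[0.984, 0.035, 0.174], [-0.174, -0.002, 0.985], [0.035, -0.999, 0.005]]
force: [-0.1, 0.3, 0.4]
opening: 0.513
```

Run:
```python
from h import *
s=st(); print(s['tcp_rot'].round(3), s['joint_positions'][1:5].sum(), s['qvel'].round(2))
```

```text
t 3.1 p [538.4  65.5  44.5] yaw -10.03 F [-0.1  0.3  0.4] op 44.6 j [ -5.  40. 103.   0.  35.   5.]
[[ 0.984  0.035  0.174]
 [-0.174 -0.002  0.985]
 [ 0.035 -0.999  0.005]] 178.1484796392509 [ 0.57 -1.79 -0.02  0.05  1.79 -0.01]
```

Request:
apply_moves --steps '[{"x":-2,"y":-1,"z":-11,"spin":0},{"x":-1,"y":0,"z":-10,"spin":0},{"x":0,"y":0,"z":-1,"spin":0}]'

```text
time_s: 3.4
position: [0.538, 0.065, 0.0253]
tcp_rot: [[0.984, 0.042, 0.172], [-0.173, -0.002, 0.985], [0.042, -0.999, 0.005]]
force: [0.1, -0.4, -0.4]
opening: 0.517
```

Run:
```python
from h import *
s=st(); print(s['tcp_rot'].round(3)[0,1]); cap('side','s2.png')
a=cv2.imread('pics/s2.png')[150:330,200:360]
cv2.imwrite('pics/s2b.png',cv2.resize(a,None,fx=3.3,fy=3.3,interpolation=cv2.INTER_CUBIC))
```

```text
t 3.4 p [538.   65.   25.3] yaw -9.95 F [ 0.1 -0.4 -0.4] op 45.0 j [ -5.  42. 104.   0.  32.   5.]
0.042
```

View pics/s2b.png

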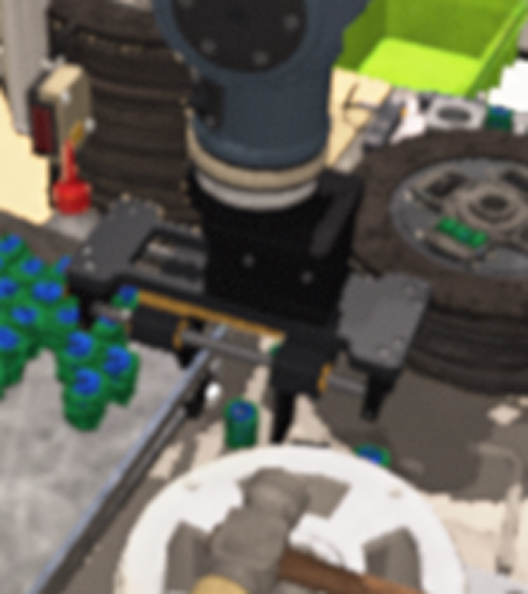

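Request:
apply_moves --steps '[{"x":-2,"y":0,"z":-3,"spin":0},{"x":0,"y":0,"z":0,"spin":0}]'

```text
time_s: 3.65
position: [0.5368, 0.0649, 0.0232]
tcp_rot: [[0.984, 0.044, 0.172], [-0.172, -0.002, 0.985], [0.044, -0.999, 0.005]]
force: [0.0, 0.7, 0.4]
opening: 0.517
```

Request:
apply_moves --steps '[{"x":0,"y":0,"z":0,"spin":0},{"x":0,"y":0,"z":0,"spin":0},{"x":0,"y":0,"z":0,"spin":0},{"x":0,"y":0,"z":0,"spin":0}]' --grip 5

```text
time_s: 4.05
position: [0.5374, 0.0648, 0.0239]
tcp_rot: [[0.984, 0.046, 0.173], [-0.173, -0.002, 0.985], [0.046, -0.999, 0.006]]
force: [0.5, 0.2, -1.2]
opening: 0.24
```

Run:
```python
from h import *
s=st(); print(s['tcp_rot'].round(3)[0,1])
```

```text
t 4.05 p [537.4  64.8  23.9] yaw -9.95 F [ 0.5  0.2 -1.2] op 20.8 j [ -5.  42. 104.   0.  31.   5.]
0.046
```

Request:
apply_moves --steps '[{"x":0,"y":0,"z":4,"spin":0},{"x":0,"y":-8,"z":0,"spin":0},{"x":0,"y":-7,"z":0,"spin":0},{"x":0,"y":0,"z":-2,"spin":0},{"x":0,"y":0,"z":-2,"spin":0},{"x":0,"y":0,"z":0,"spin":0}]'

```text
time_s: 4.65
position: [0.5375, 0.0478, 0.0239]
tcp_rot: [[0.984, 0.046, 0.173], [-0.173, -0.003, 0.985], [0.046, -0.999, 0.005]]
force: [0.2, -0.4, -0.5]
opening: 0.245
```

Run:
```python
from h import *
s=st(); print(s['tcp_rot'].round(3)[0,1])
```

```text
t 4.65 p [537.5  47.8  23.9] yaw -10.0 F [ 0.2 -0.4 -0.5] op 21.3 j [ -7.  42. 105.   0.  31.   3.]
0.046
```

Request:
apply_moves --steps '[{"x":0,"y":0,"z":0,"spin":0},{"x":0,"y":0,"z":0,"spin":0},{"x":0,"y":0,"z":45,"spin":0},{"x":0,"y":0,"z":45,"spin":0},{"x":0,"y":0,"z":0,"spin":0.0}]' --grip 45

```text
time_s: 5.15
position: [0.5351, 0.0485, 0.1117]
tcp_rot: [[0.984, 0.036, 0.173], [-0.173, -0.001, 0.985], [0.035, -0.999, 0.005]]
force: [0.3, -0.8, -0.2]
opening: 0.505
```

Run:
```python
from h import *
s=st(); print(s['tcp_rot'].round(3)[:,1])
```

```text
t 5.15 p [535.1  48.5 111.7] yaw -9.97 F [ 0.3 -0.8 -0.2] op 44.0 j [ -7.  33. 102.   0.  43.   3.]
[ 0.036 -0.001 -0.999]
```

Request:
apply_moves --steps '[{"x":0,"y":0,"z":0,"spin":0.15},{"x":0,"y":0,"z":0,"spin":0.15},{"x":0,"y":0,"z":0,"spin":0.15},{"x":0,"y":0,"z":0,"spin":0.15},{"x":0,"y":0,"z":0,"spin":0.15},{"x":0,"y":0,"z":0,"spin":0.15},{"x":0,"y":0,"z":0,"spin":0.15},{"x":0,"y":0,"z":0,"spin":0.15},{"x":0,"y":0,"z":0,"spin":0.15},{"x":0,"y":0,"z":0,"spin":0.15},{"x":0,"y":0,"z":0,"spin":0.15},{"x":0,"y":0,"z":0,"spin":0.15}]'

```text
time_s: 6.35
position: [0.5312, 0.051, 0.1084]
tcp_rot: [[-0.061, -0.013, -0.998], [0.998, 0.036, -0.061], [0.036, -0.999, 0.011]]
force: [-0.7, 0.3, -0.9]
opening: 0.517
```

Run:
```python
from h import *
s=st(); print(s['tcp_rot'].round(3)[:,1])
```

```text
t 6.35 p [531.2  51.  108.4] yaw 93.47 F [-0.7  0.3 -0.9] op 45.0 j [  -8.   34.  101.    3.   46. -103.]
[-0.013  0.036 -0.999]
```

Request:
apply_moves --steps '[{"x":5,"y":-3,"z":-30,"spin":0},{"x":0,"y":0,"z":-30,"spin":0},{"x":0,"y":0,"z":0,"spin":0}]'

```text
time_s: 6.65
position: [0.5369, 0.0484, 0.0468]
tcp_rot: [[-0.065, -0.01, -0.998], [0.997, 0.035, -0.065], [0.036, -0.999, 0.008]]
force: [-0.2, 0.9, 0.5]
opening: 0.519
```

Run:
```python
from h import *
s=st(); print(s['tcp_rot'].round(3)[:,1])
```

```text
t 6.65 p [536.9  48.4  46.8] yaw 93.7 F [-0.2  0.9  0.5] op 45.2 j [  -8.   40.  102.    3.   39. -104.]
[-0.01   0.035 -0.999]
```

Request:
apply_moves --steps '[{"x":0,"y":0,"z":-12,"spin":0},{"x":0,"y":0,"z":-12,"spin":0},{"x":0,"y":0,"z":0,"spin":0}]'

```text
time_s: 6.95
position: [0.5373, 0.0486, 0.0221]
tcp_rot: [[-0.065, -0.009, -0.998], [0.997, 0.035, -0.065], [0.035, -0.999, 0.007]]
force: [0.2, -0.5, 0.6]
opening: 0.516
```

Request:
apply_moves --steps '[{"x":0,"y":0,"z":0,"spin":0},{"x":0,"y":0,"z":0,"spin":0},{"x":0,"y":0,"z":0,"spin":0},{"x":0,"y":0,"z":0,"spin":0}]' --grip 5

```text
time_s: 7.35
position: [0.5385, 0.0486, 0.0239]
tcp_rot: [[-0.065, -0.006, -0.998], [0.997, 0.034, -0.065], [0.035, -0.999, 0.003]]
force: [-0.7, 0.4, -0.1]
opening: 0.24
```

Run:
```python
from h import *
s=st(); print(s['tcp_rot'].round(3)[:,1])
```

```text
t 7.35 p [538.5  48.6  23.9] yaw 93.74 F [-0.7  0.4 -0.1] op 20.9 j [  -8.   43.  102.    3.   36. -104.]
[-0.006  0.034 -0.999]
```

Request:
apply_moves --steps '[{"x":0,"y":0,"z":0,"spin":0},{"x":0,"y":0,"z":0,"spin":0},{"x":0,"y":0,"z":30,"spin":0},{"x":0,"y":0,"z":48,"spin":0},{"x":0,"y":0,"z":48,"spin":0},{"x":0,"y":30,"z":40,"spin":0},{"x":0,"y":40,"z":20,"spin":0.0},{"x":0,"y":0,"z":0,"spin":0.0}]' --grip 45

```text
time_s: 8.15
position: [0.5376, 0.1195, 0.2169]
tcp_rot: [[-0.061, -0.005, -0.998], [0.997, 0.037, -0.061], [0.037, -0.999, 0.003]]
force: [1.1, 0.3, -1.1]
opening: 0.523
```

Run:
```python
from h import *
s=st(); print(s['tcp_rot'].round(3)[:,1])
im=cap('top','t3.png')
cv2.imwrite('pics/t3b.png',cv2.resize(im[220:300,160:240,::-1],None,fx=7,fy=7,interpolation=cv2.INTER_CUBIC))
for w in([175,225,206,256],[208,232,224,250],[178,262,196,282]):
    try: print(springfit('top',im,w))
    except Exception as e: print(e)
```

```text
t 8.15 p [537.6 119.5 216.9] yaw 93.49 F [ 1.1  0.3 -1.1] op 45.5 j [ -0.  25.  94.   2.  61. -95.]
[-0.005  0.037 -0.999]
(array([0.53751703, 0.05025744]), array([197.2027027 , 237.32432432]), array([193, 233,  10,  10,  74], dtype=int32), 85.64886666613165)
(array([0.52070308, 0.00771214]), array([215.66197183, 241.63380282]), array([211, 237,  10,  10,  71], dtype=int32), 83.2453649052186)
(array([0.45766183, 0.08518296]), array([186.44, 272.48]), array([182, 268,  10,  10,  75], dtype=int32), 86.65451314020902)
```

View pics/t3b.png

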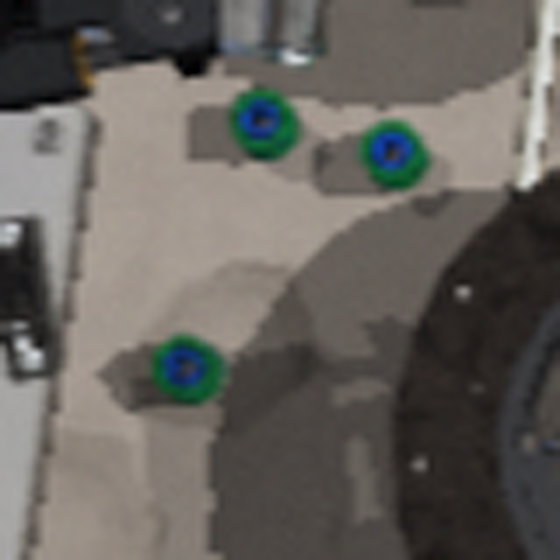

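Request:
apply_moves --steps '[{"x":0,"y":-35,"z":-15,"spin":0},{"x":0,"y":-36,"z":-15,"spin":0},{"x":0,"y":0,"z":-45,"spin":0},{"x":0,"y":0,"z":-45,"spin":0},{"x":0,"y":0,"z":-20,"spin":0},{"x":0,"y":0,"z":0,"spin":0}]'

```text
time_s: 8.8
position: [0.5346, 0.0396, 0.0686]
tcp_rot: [[-0.061, -0.009, -0.998], [0.998, 0.032, -0.061], [0.033, -0.999, 0.007]]
force: [-0.2, -0.4, 0.5]
opening: 0.514
```

Run:
```python
from h import *
s=st(); print(s['tcp_rot'].round(3)[:,1])
```

```text
t 8.8 p [534.6  39.6  68.6] yaw 93.48 F [-0.2 -0.4  0.5] op 44.8 j [  -9.   38.  102.    3.   41. -104.]
[-0.009  0.032 -0.999]
```

Request:
apply_moves --steps '[{"x":3,"y":9,"z":-8,"spin":0},{"x":0,"y":0,"z":-20,"spin":0},{"x":0,"y":0,"z":-15,"spin":0},{"x":0,"y":0,"z":-1,"spin":0}]'

```text
time_s: 9.2
position: [0.5393, 0.0485, 0.0241]
tcp_rot: [[-0.059, -0.006, -0.998], [0.998, 0.032, -0.059], [0.032, -0.999, 0.004]]
force: [0.3, 0.1, 0.3]
opening: 0.516
```

Run:
```python
from h import *
s=st(); print(s['tcp_rot'].round(3)[:,1])
```

```text
t 9.2 p [539.3  48.5  24.1] yaw 93.39 F [0.3 0.1 0.3] op 44.9 j [  -8.   43.  102.    3.   36. -104.]
[-0.006  0.032 -0.999]
```

Request:
apply_moves --steps '[{"x":-2,"y":0,"z":-1,"spin":0},{"x":0,"y":0,"z":0,"spin":0},{"x":0,"y":0,"z":0,"spin":0},{"x":0,"y":0,"z":0,"spin":0}]' --grip 5

```text
time_s: 9.6
position: [0.5393, 0.0491, 0.0261]
tcp_rot: [[-0.06, -0.0, -0.998], [0.998, 0.031, -0.06], [0.031, -1.0, -0.001]]
force: [-0.2, -1.0, -0.1]
opening: 0.241
```

Run:
```python
from h import *
s=st(); print(s['tcp_rot'].round(3)[:,1])
```

```text
t 9.6 p [539.3  49.1  26.1] yaw 93.47 F [-0.2 -1.  -0.1] op 21.0 j [  -8.   42.  102.    3.   36. -104.]
[-0.     0.031 -1.   ]
```

Request:
apply_moves --steps '[{"x":0,"y":0,"z":30,"spin":0},{"x":0,"y":0,"z":48,"spin":0},{"x":0,"y":0,"z":48,"spin":0},{"x":0,"y":-10,"z":40,"spin":0},{"x":-13,"y":-38,"z":0,"spin":-0.04},{"x":-13,"y":-38,"z":0,"spin":-0.04},{"x":-13,"y":-38,"z":0,"spin":-0.04},{"x":-13,"y":-38,"z":0,"spin":-0.04},{"x":-13,"y":-38,"z":0,"spin":-0.04},{"x":-13,"y":-38,"z":0,"spin":-0.03},{"x":-13,"y":-38,"z":0,"spin":0},{"x":0,"y":0,"z":0,"spin":0}]'

```text
time_s: 10.8
position: [0.4453, -0.2368, 0.2064]
tcp_rot: [[0.173, 0.022, -0.985], [0.985, 0.02, 0.173], [0.023, -1.0, -0.019]]
force: [-0.1, 0.7, 0.8]
opening: 0.234
```

Run:
```python
from h import *
s=st(); print(s['tcp_rot'].round(3)[:,1])
cap('side','s4.png');cap('top','t4.png')
```

```text
t 10.8 p [ 445.3 -236.8  206.4] yaw 80.04 F [-0.1  0.7  0.8] op 20.3 j [ -42.   23.  101.    2.   56. -123.]
[ 0.022  0.02  -1.   ]
```

View pics/s4.png

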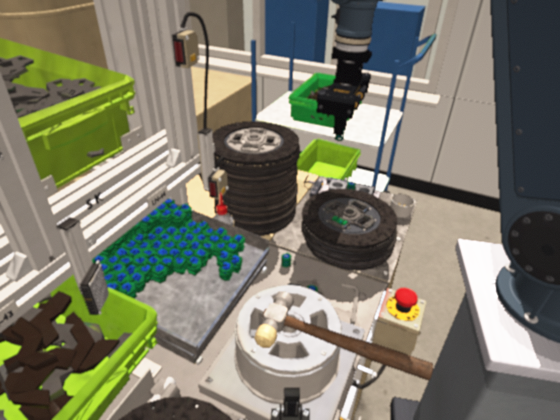

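View pics/t4.png

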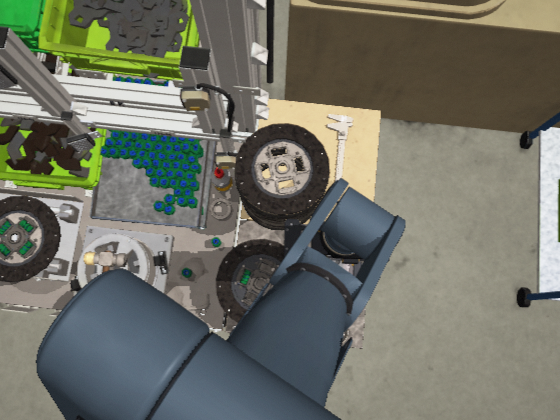

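Request:
apply_moves --steps '[{"x":-9,"y":-27,"z":-20,"spin":0},{"x":0,"y":0,"z":-35,"spin":0},{"x":0,"y":0,"z":-35,"spin":0},{"x":0,"y":0,"z":-25,"spin":0},{"x":0,"y":0,"z":0,"spin":0}]'

```text
time_s: 11.4
position: [0.4393, -0.2537, 0.0905]
tcp_rot: [[0.163, 0.026, -0.986], [0.986, 0.022, 0.163], [0.026, -0.999, -0.022]]
force: [-0.0, -0.5, -0.5]
opening: 0.24
```

Run:
```python
from h import *
s=st(); print(s['tcp_rot'].round(3)[:,1])
im=cap('side','s5.png')
cv2.imwrite('pics/s5b.png',cv2.resize(im[130:210,290:390,::-1],None,fx=7,fy=7,interpolation=cv2.INTER_CUBIC))
```

```text
t 11.4 p [ 439.3 -253.7   90.5] yaw 80.64 F [-0.  -0.5 -0.5] op 20.8 j [ -44.   34.  106.    3.   40. -127.]
[ 0.026  0.022 -0.999]
```

View pics/s5b.png

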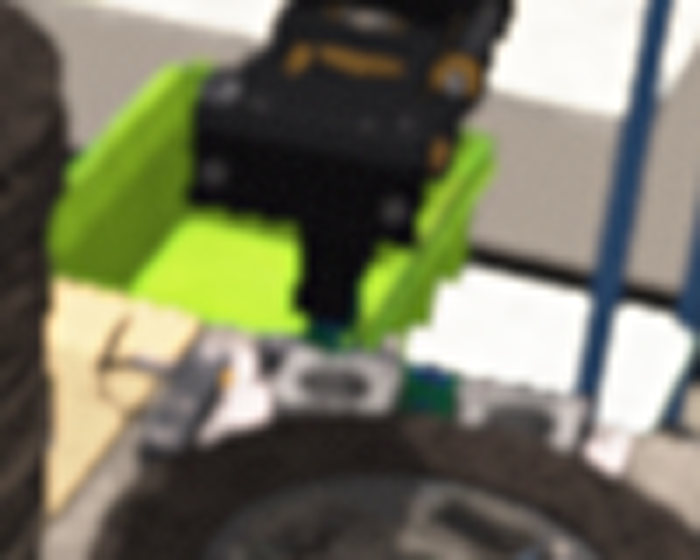

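Request:
apply_moves --steps '[{"x":-3,"y":-9,"z":0,"spin":0},{"x":0,"y":-2,"z":-8,"spin":0},{"x":0,"y":0,"z":0,"spin":0}]'

```text
time_s: 11.75
position: [0.4395, -0.2658, 0.0868]
tcp_rot: [[0.159, 0.032, -0.987], [0.987, 0.016, 0.159], [0.021, -0.999, -0.029]]
force: [0.2, 0.3, -0.9]
opening: 0.238
```

Run:
```python
from h import *
s=st(); print(s['tcp_rot'].round(3)[:,1])
```

```text
t 11.75 p [ 439.5 -265.8   86.8] yaw 80.87 F [ 0.2  0.3 -0.9] op 20.7 j [ -45.   35.  106.    3.   39. -128.]
[ 0.032  0.016 -0.999]
```

Request:
apply_moves --steps '[{"x":-4,"y":2,"z":-5,"spin":0},{"x":-1,"y":0,"z":-4,"spin":0}]'

```text
time_s: 11.95
position: [0.4352, -0.2648, 0.0791]
tcp_rot: [[0.159, 0.035, -0.987], [0.987, 0.013, 0.159], [0.019, -0.999, -0.033]]
force: [-0.4, 1.4, -0.3]
opening: 0.241
```

Run:
```python
from h import *
s=st(); print(s['tcp_rot'].round(3)[:,1])
im=cap('side','s6.png')
cv2.imwrite('pics/s6b.png',cv2.resize(im[150:210,310:390,::-1],None,fx=9,fy=9,interpolation=cv2.INTER_CUBIC))
```

```text
t 11.95 p [ 435.2 -264.8   79.1] yaw 80.87 F [-0.4  1.4 -0.3] op 21.0 j [ -45.   35.  107.    3.   37. -129.]
[ 0.035  0.013 -0.999]
```

View pics/s6b.png

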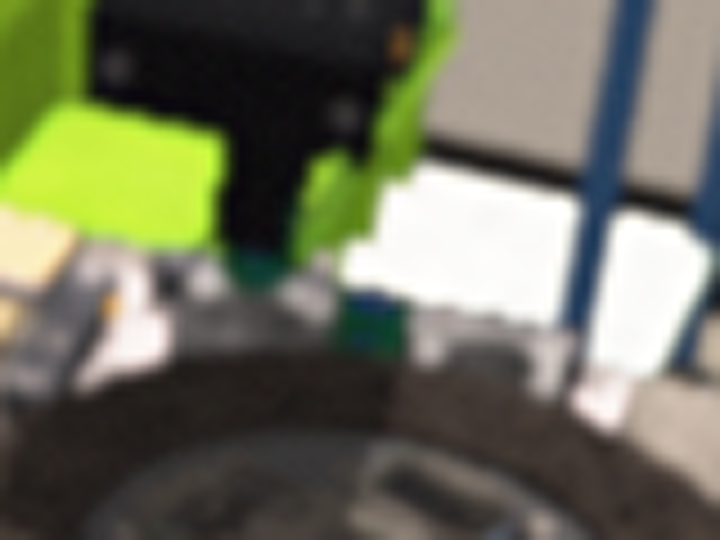

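Request:
apply_moves --steps '[{"x":0,"y":0,"z":-7,"spin":0},{"x":-1,"y":0,"z":-7,"spin":0}]'

```text
time_s: 12.2
position: [0.435, -0.2654, 0.0654]
tcp_rot: [[0.16, 0.038, -0.986], [0.987, 0.012, 0.16], [0.018, -0.999, -0.036]]
force: [-0.6, 4.8, 28.4]
opening: 0.24
```

Run:
```python
from h import *
s=st(); print(s['tcp_rot'].round(3)[:,1])
```

```text
t 12.2 p [ 435.  -265.4   65.4] yaw 80.81 F [-0.6  4.8 28.4] op 20.9 j [ -45.   37.  107.    3.   35. -129.]
[ 0.038  0.012 -0.999]
```

Request:
apply_moves --steps '[{"x":-0.5,"y":2,"z":-1.5,"spin":0},{"x":-0.5,"y":0.5,"z":-2,"spin":0}]'

```text
time_s: 12.4
position: [0.4338, -0.2627, 0.0609]
tcp_rot: [[0.16, 0.037, -0.986], [0.987, 0.012, 0.16], [0.018, -0.999, -0.035]]
force: [0.2, 0.1, -0.0]
opening: 0.244
```

Run:
```python
from h import *
s=st(); print(s['tcp_rot'].round(3)[:,1], s['moment'].round(2))
im=cap('side','s7.png')
cv2.imwrite('pics/s7b.png',cv2.resize(im[150:210,310:390,::-1],None,fx=9,fy=9,interpolation=cv2.INTER_CUBIC))
```

```text
t 12.4 p [ 433.8 -262.7   60.9] yaw 80.8 F [ 0.2  0.1 -0. ] op 21.2 j [ -45.   37.  108.    4.   34. -129.]
[ 0.037  0.012 -0.999] [ 0.05 -0.   -0.03]
```

View pics/s7b.png

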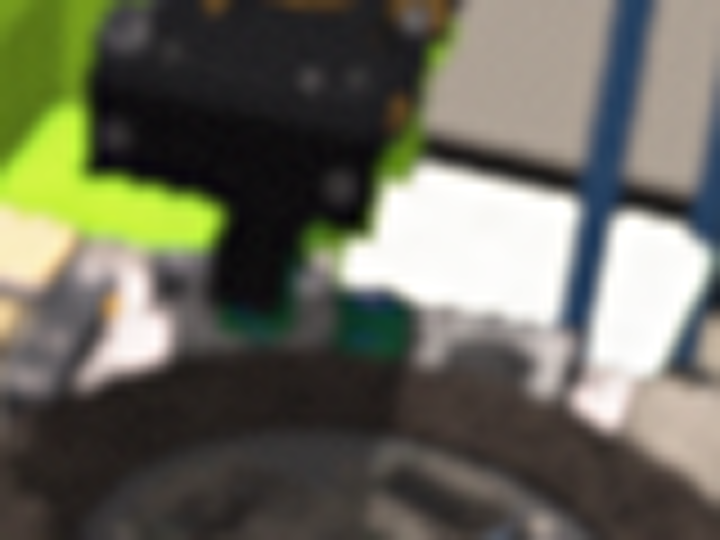

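Request:
apply_moves --steps '[{"x":-0.5,"y":0,"z":-3,"spin":0},{"x":-0.5,"y":0,"z":-3,"spin":0}]'

```text
time_s: 12.65
position: [0.4341, -0.2637, 0.0551]
tcp_rot: [[0.161, 0.04, -0.986], [0.987, 0.01, 0.161], [0.017, -0.999, -0.038]]
force: [-0.8, 0.3, 24.1]
opening: 0.239
```

Run:
```python
from h import *
s=st()
```

```text
t 12.65 p [ 434.1 -263.7   55.1] yaw 80.75 F [-0.8  0.3 24.1] op 20.8 j [ -45.   38.  108.    4.   33. -129.]
```

Request:
apply_moves --steps '[{"x":0,"y":0,"z":0,"spin":0},{"x":-0.5,"y":0,"z":0,"spin":0},{"x":0,"y":0,"z":20,"spin":0},{"x":0,"y":0,"z":45,"spin":0},{"x":0,"y":0,"z":45,"spin":0},{"x":5,"y":35,"z":30,"spin":0},{"x":5,"y":45,"z":0,"spin":0},{"x":5,"y":45,"z":0,"spin":0}]' --grip 45

```text
time_s: 13.45
position: [0.4487, -0.1412, 0.1983]
tcp_rot: [[0.171, 0.042, -0.984], [0.985, 0.009, 0.171], [0.016, -0.999, -0.04]]
force: [-0.2, 0.0, -0.8]
opening: 0.519
```

Run:
```python
from h import *
s=st(); print(s['tcp_rot'].round(3)[:,1])
im=cap('side','s8.png')
cv2.imwrite('pics/s8b.png',cv2.resize(im[150:210,310:390,::-1],None,fx=9,fy=9,interpolation=cv2.INTER_CUBIC))
```

```text
t 13.45 p [ 448.7 -141.2  198.3] yaw 80.18 F [-0.2  0.  -0.8] op 45.1 j [ -32.   20.  107.    2.   51. -114.]
[ 0.042  0.009 -0.999]
```

View pics/s8b.png

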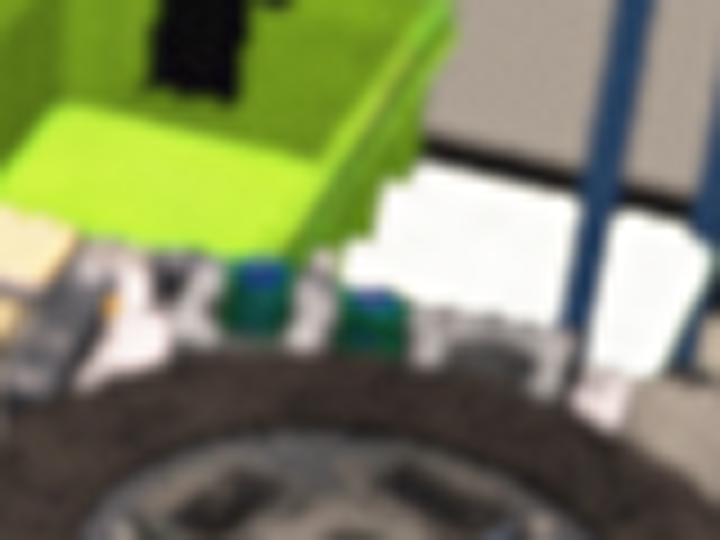

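Request:
apply_moves --steps '[{"x":0,"y":18,"z":-1,"spin":-0.14},{"x":0,"y":18,"z":-1,"spin":-0.14},{"x":0,"y":18,"z":-1,"spin":-0.14},{"x":0,"y":18,"z":-1,"spin":-0.14},{"x":0,"y":18,"z":-1,"spin":-0.14},{"x":0,"y":18,"z":-1,"spin":-0.14},{"x":0,"y":18,"z":-1,"spin":-0.14},{"x":0,"y":18,"z":-1,"spin":-0.14},{"x":0,"y":18,"z":-1,"spin":-0.14},{"x":0,"y":18,"z":-1,"spin":-0.14},{"x":0,"y":18,"z":-1,"spin":-0.14},{"x":0,"y":18,"z":-1,"spin":-0.14}]'

```text
time_s: 14.7
position: [0.4409, 0.0913, 0.182]
tcp_rot: [[0.942, 0.0, 0.335], [-0.335, -0.035, 0.942], [0.012, -0.999, -0.033]]
force: [0.7, -0.6, 0.3]
opening: 0.512
```

Run:
```python
from h import *
s=st(); print(s['tcp_rot'].round(3)[:,1])
```

```text
t 14.7 p [440.9  91.3 182. ] yaw -19.55 F [ 0.7 -0.6  0.3] op 44.5 j [ -1.  22. 109.  -3.  49.  20.]
[ 0.    -0.035 -0.999]
```

Request:
apply_moves --steps '[{"x":15,"y":-7,"z":-20,"spin":0.02},{"x":1,"y":0,"z":-42,"spin":0.02},{"x":0,"y":0,"z":-42,"spin":0},{"x":0,"y":0,"z":-20,"spin":0},{"x":0,"y":0,"z":0,"spin":0}]'

```text
time_s: 15.2
position: [0.4583, 0.0862, 0.0541]
tcp_rot: [[0.956, 0.006, 0.293], [-0.292, -0.034, 0.956], [0.016, -0.999, -0.031]]
force: [-0.5, 0.0, -0.1]
opening: 0.52
```

Run:
```python
from h import *
s=st(); print(s['tcp_rot'].round(3)[:,1])
```

```text
t 15.2 p [458.3  86.2  54.1] yaw -17.0 F [-0.5  0.  -0.1] op 45.3 j [ -2.  37. 113.  -4.  30.  19.]
[ 0.006 -0.034 -0.999]
```

Request:
apply_moves --steps '[{"x":0,"y":-2,"z":-15,"spin":0},{"x":-0.5,"y":0,"z":-15,"spin":0},{"x":-0.5,"y":0,"z":-2,"spin":0}]'

```text
time_s: 15.5
position: [0.458, 0.0836, 0.0224]
tcp_rot: [[0.956, 0.007, 0.292], [-0.292, -0.035, 0.956], [0.016, -0.999, -0.031]]
force: [-0.7, 0.3, 1.1]
opening: 0.516
```

Run:
```python
from h import *
s=st(); print(s['tcp_rot'].round(3)[:,1])
```

```text
t 15.5 p [458.   83.6  22.4] yaw -16.98 F [-0.7  0.3  1.1] op 44.9 j [ -2.  40. 113.  -5.  26.  19.]
[ 0.007 -0.035 -0.999]
```

Request:
apply_moves --steps '[{"x":-0.3,"y":0,"z":-0.2,"spin":0},{"x":-0.3,"y":0,"z":-0.3,"spin":0},{"x":-0.3,"y":0,"z":-0.3,"spin":0},{"x":0,"y":0,"z":0,"spin":0}]' --grip 5

```text
time_s: 15.9
position: [0.4586, 0.0834, 0.0246]
tcp_rot: [[0.956, 0.011, 0.292], [-0.292, -0.035, 0.956], [0.021, -0.999, -0.03]]
force: [-0.1, 0.9, -0.2]
opening: 0.24
```

Run:
```python
from h import *
s=st(); print(s['tcp_rot'].round(3)[:,1])
```

```text
t 15.9 p [458.6  83.4  24.6] yaw -16.97 F [-0.1  0.9 -0.2] op 20.9 j [ -2.  40. 113.  -5.  26.  19.]
[ 0.011 -0.035 -0.999]
```

Request:
apply_moves --steps '[{"x":0,"y":0,"z":30,"spin":0},{"x":0,"y":0,"z":48,"spin":0},{"x":0,"y":0,"z":48,"spin":0},{"x":0,"y":-10,"z":40,"spin":0.14},{"x":-6,"y":-28,"z":0,"spin":0.14},{"x":-6,"y":-28,"z":0,"spin":0.14},{"x":-6,"y":-28,"z":0,"spin":0.14},{"x":-6,"y":-28,"z":0,"spin":0.14},{"x":-6,"y":-28,"z":0,"spin":0.14},{"x":-6,"y":-28,"z":0,"spin":0.14},{"x":-6,"y":-28,"z":0,"spin":0.14},{"x":-6,"y":-28,"z":0,"spin":0.14}]'

```text
time_s: 17.1
position: [0.4097, -0.1466, 0.2032]
tcp_rot: [[0.554, 0.051, -0.831], [0.832, 0.003, 0.554], [0.03, -0.999, -0.041]]
force: [0.7, 0.4, -0.3]
opening: 0.235
```

Run:
```python
from h import *
s=st(); print(s['tcp_rot'].round(3)[:,1])
```

```text
t 17.1 p [ 409.7 -146.6  203.2] yaw 56.37 F [ 0.7  0.4 -0.3] op 20.5 j [-36.  17. 112.   2.  49. -94.]
[ 0.051  0.003 -0.999]
```

Request:
apply_moves --steps '[{"x":-12,"y":-26,"z":0,"spin":0.12},{"x":-12,"y":-26,"z":0,"spin":0.12},{"x":-12,"y":-26,"z":-15,"spin":0.12},{"x":-8,"y":-22,"z":-30,"spin":0.05},{"x":0,"y":0,"z":-30,"spin":0},{"x":0,"y":0,"z":-20,"spin":0}]'

```text
time_s: 17.7
position: [0.3653, -0.2579, 0.1113]
tcp_rot: [[0.16, 0.058, -0.985], [0.987, 0.009, 0.161], [0.018, -0.998, -0.056]]
force: [-0.6, 0.9, 0.6]
opening: 0.243
```

Run:
```python
from h import *
s=st(); print(s['tcp_rot'].round(3)[:,1])
```

```text
t 17.7 p [ 365.3 -257.9  111.3] yaw 80.77 F [-0.6  0.9  0.6] op 21.1 j [ -52.   28.  115.    5.   35. -137.]
[ 0.058  0.009 -0.998]
```

Request:
apply_moves --steps '[{"x":0,"y":6,"z":-18,"spin":-0.01},{"x":0,"y":0.5,"z":-13,"spin":0}]'

```text
time_s: 17.9
position: [0.3646, -0.2518, 0.0789]
tcp_rot: [[0.173, 0.058, -0.983], [0.985, 0.008, 0.173], [0.018, -0.998, -0.056]]
force: [-0.1, 0.2, -0.6]
opening: 0.242
```

Run:
```python
from h import *
s=st(); print(s['tcp_rot'].round(3)[:,1])
im=cap('side','s9.png')
cv2.imwrite('pics/s9b.png',cv2.resize(im[150:210,310:390,::-1],None,fx=9,fy=9,interpolation=cv2.INTER_CUBIC))
```

```text
t 17.9 p [ 364.6 -251.8   78.9] yaw 80.06 F [-0.1  0.2 -0.6] op 21.0 j [ -51.   32.  117.    6.   29. -136.]
[ 0.058  0.008 -0.998]
```

View pics/s9b.png

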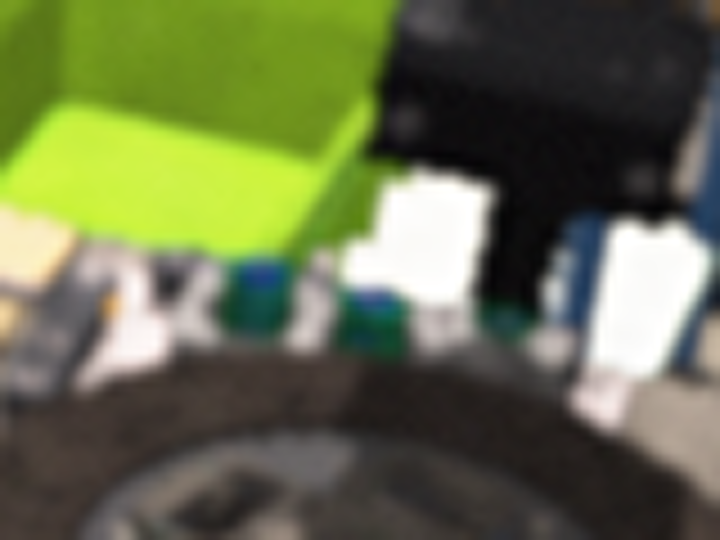

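Run:
```python
from h import *
z=lambda p:((proj('side',p)-[310,150]+.5)*9-.5).round(1)
print(z([[.367,-.2517,.042],[.434,-.2633,.049],[.434,-.2633,.055],[.3655,-.2516,.055],[.3655,-.2516,.065],[.3646,-.2518,.0789]]))
```

```text
[[488.6 360. ]
 [250.8 288.8]
 [253.1 270.7]
 [500.9 321.3]
 [506.3 290.4]
 [517.3 246.9]]
```

Request:
apply_moves --steps '[{"x":2,"y":0,"z":-5,"spin":0},{"x":0,"y":0,"z":-6,"spin":0}]'

```text
time_s: 18.15
position: [0.3669, -0.252, 0.0669]
tcp_rot: [[0.172, 0.058, -0.983], [0.985, 0.009, 0.173], [0.019, -0.998, -0.055]]
force: [0.1, -0.2, -0.1]
opening: 0.237
```

Run:
```python
from h import *
s=st(); print(s['tcp_rot'].round(3)[:,1])
```

```text
t 18.15 p [ 366.9 -252.    66.9] yaw 80.07 F [ 0.1 -0.2 -0.1] op 20.6 j [ -51.   34.  117.    6.   27. -137.]
[ 0.058  0.009 -0.998]
```

Request:
apply_moves --steps '[{"x":0,"y":0,"z":-4,"spin":0},{"x":-0.3,"y":0,"z":-4,"spin":0}]'

```text
time_s: 18.35
position: [0.3673, -0.2526, 0.0592]
tcp_rot: [[0.172, 0.059, -0.983], [0.985, 0.007, 0.173], [0.017, -0.998, -0.057]]
force: [-0.5, -0.3, -0.6]
opening: 0.237
```

Run:
```python
from h import *
s=st(); print(s['moment'].round(2))
```

```text
t 18.35 p [ 367.3 -252.6   59.2] yaw 80.1 F [-0.5 -0.3 -0.6] op 20.6 j [ -51.   35.  117.    7.   26. -137.]
[-0.02  0.07  0.02]
```

Inside the pocket without contact; continue to the floor.

Request:
apply_moves --steps '[{"x":-0.5,"y":0.3,"z":-4,"spin":0},{"x":-0.3,"y":0,"z":-2,"spin":0}]'

```text
time_s: 18.55
position: [0.3675, -0.2528, 0.0541]
tcp_rot: [[0.173, 0.062, -0.983], [0.985, 0.005, 0.173], [0.016, -0.998, -0.06]]
force: [0.7, 4.3, 33.6]
opening: 0.239
```

Run:
```python
from h import *
s=st(); print(s['moment'].round(2))
```

```text
t 18.55 p [ 367.5 -252.8   54.1] yaw 80.06 F [ 0.7  4.3 33.6] op 20.8 j [ -51.   36.  118.    7.   25. -137.]
[ 0.89 -0.32  0.01]
```

Request:
apply_moves --steps '[{"x":0,"y":0,"z":0.5,"spin":0},{"x":0,"y":0,"z":0,"spin":0},{"x":0,"y":0,"z":20,"spin":0},{"x":0,"y":0,"z":40,"spin":0},{"x":0,"y":0,"z":40,"spin":0},{"x":0,"y":40,"z":10,"spin":0},{"x":0,"y":45,"z":0,"spin":0},{"x":0,"y":45,"z":0,"spin":0},{"x":0,"y":45,"z":0,"spin":0}]' --grip 45

```text
time_s: 19.45
position: [0.3708, -0.0815, 0.1701]
tcp_rot: [[0.184, 0.073, -0.98], [0.983, -0.005, 0.184], [0.009, -0.997, -0.072]]
force: [1.2, -0.2, -0.4]
opening: 0.52
```

Run:
```python
from h import *
s=st(); print(s['tcp_rot'].round(3)[:,1])
im=cap('side','s10.png')
a=cv2.resize(im[150:210,310:390,::-1],None,fx=5,fy=5,interpolation=cv2.INTER_CUBIC)
im=cap('top','t10.png'); b=cv2.resize(im[235:310,300:380,::-1],None,fx=5,fy=5,interpolation=cv2.INTER_CUBIC)
cv2.imwrite('pics/st10.png',np.vstack([a,b])[:600])
```

```text
t 19.45 p [370.8 -81.5 170.1] yaw 79.38 F [ 1.2 -0.2 -0.4] op 45.3 j [ -31.   17.  122.    3.   37. -113.]
[ 0.073 -0.005 -0.997]
```

View pics/st10.png

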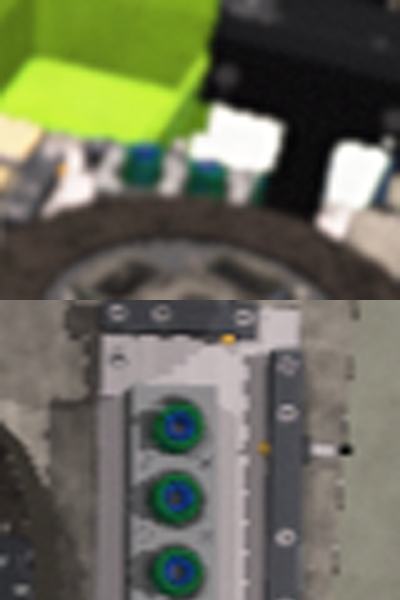

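Request:
apply_moves --steps '[{"x":0,"y":0,"z":10,"spin":-0.15},{"x":0,"y":0,"z":10,"spin":-0.15},{"x":0,"y":0,"z":0,"spin":-0.15},{"x":0,"y":0,"z":0,"spin":-0.15},{"x":0,"y":0,"z":0,"spin":-0.15},{"x":0,"y":0,"z":0,"spin":-0.15},{"x":0,"y":0,"z":0,"spin":-0.15},{"x":0,"y":0,"z":0,"spin":-0.15},{"x":0,"y":0,"z":0,"spin":-0.15},{"x":0,"y":0,"z":0,"spin":-0.15},{"x":0,"y":0,"z":0,"spin":-0.15},{"x":0,"y":0,"z":0,"spin":-0.15}]' --grip 62

```text
time_s: 20.75
position: [0.3688, -0.0823, 0.1898]
tcp_rot: [[0.916, -0.016, 0.401], [-0.401, -0.069, 0.914], [0.013, -0.997, -0.07]]
force: [-0.4, 0.9, -0.0]
opening: 0.708
```

Run:
```python
from h import *
s=st(); print(s['tcp_rot'].round(3)[:,1])
im=cv2.imread('pics/t10.png'); g=cv2.cvtColor(im,cv2.COLOR_BGR2GRAY).astype(int)
for r in range(250,302,4): print(r,g[r,320:348].tolist())
for c in(326,327,328,341,342): print(c,g[247:256,c],g[292:302,c])
rgb=im[:,:,::-1].copy()
for w in([326,252,344,267],[326,267,344,281],[326,282,344,297]): print(springfit('top',rgb,w,.042,.013)[:2])
b=cv2.resize(im[235:315,300:380],None,fx=7,fy=7,interpolation=cv2.INTER_CUBIC); cv2.imwrite('pics/t10b.png',b)
```

```text
t 20.75 p [368.8 -82.3 189.8] yaw -23.63 F [-0.4  0.9 -0. ] op 61.6 j [-26.  16. 118.  -6.  45.   1.]
[-0.016 -0.069 -0.997]
250 [122, 162, 164, 161, 159, 161, 163, 161, 164, 165, 164, 171, 181, 182, 184, 187, 187, 189, 190, 188, 188, 187, 187, 191, 193, 194, 192, 190]
254 [95, 103, 114, 127, 102, 62, 104, 139, 139, 140, 141, 133, 110, 87, 81, 84, 98, 117, 133, 141, 138, 139, 139, 165, 193, 193, 192, 189]
258 [122, 121, 122, 119, 98, 63, 77, 90, 75, 65, 57, 49, 47, 59, 51, 36, 38, 44, 56, 67, 92, 126, 141, 150, 163, 165, 166, 176]
262 [123, 118, 121, 118, 98, 60, 102, 120, 79, 61, 47, 44, 55, 54, 40, 44, 45, 47, 60, 69, 82, 108, 128, 148, 163, 165, 162, 177]
266 [118, 122, 121, 119, 97, 61, 102, 143, 141, 118, 125, 137, 133, 133, 127, 123, 123, 112, 116, 115, 129, 135, 125, 150, 163, 165, 163, 170]
270 [122, 122, 120, 120, 97, 60, 103, 140, 141, 119, 88, 83, 66, 67, 69, 69, 74, 76, 87, 119, 141, 139, 139, 152, 161, 163, 162, 176]
274 [123, 123, 118, 118, 98, 70, 85, 84, 74, 50, 38, 57, 63, 49, 56, 53, 41, 48, 62, 59, 71, 115, 140, 150, 162, 163, 162, 176]
278 [120, 119, 118, 119, 93,
[... 707 characters left out ...]
, 75, 70, 68, 72, 84, 102, 114, 128, 147, 165, 165, 166, 179]
326 [162 163 163 163 155 122 105 104 102] [ 86 110 115 115 114 102  82 105 182 190]
327 [162 163 161 161 151 140 137 139 139] [ 84 128 140 142 140 119  81  89 171 189]
328 [161 164 163 164 155 142 139 139 139] [ 77 108 138 139 139 118  75  91 157 180]
341 [187 188 187 187 189 146 138 139 140] [129 130 139 141 142 140 114 156 162 164]
342 [188 188 187 187 187 148 139 139 140] [140 141 142 142 141 141 128 159 162 163]
(array([ 0.43198252, -0.26217979]), array([334.92207792, 260.22077922]))
(array([ 0.40003454, -0.25596516]), array([334.62025316, 274.37974684]))
(array([ 0.36708052, -0.25095213]), array([334.91025641, 289.06410256]))
```

View pics/t10b.png

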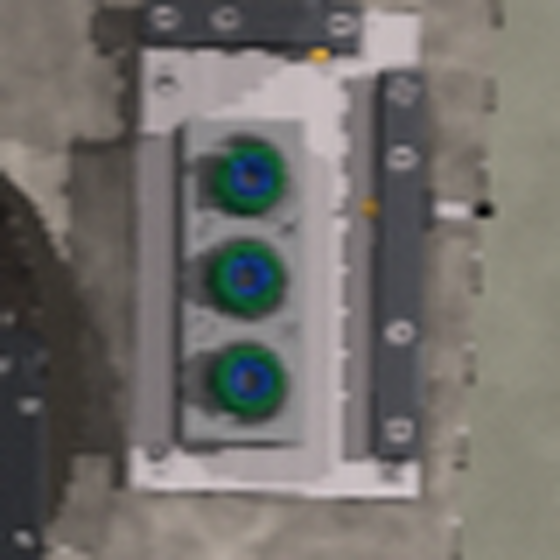

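Run:
```python
from h import *
p=lambda q:(np.array(q,float)+.5)/7-.5+[300,235]
im=cv2.imread('pics/t10.png');g=cv2.cvtColor(im,cv2.COLOR_BGR2GRAY).astype(float)
U=unproj('top',p([[402,90],[402,157],[400,331],[399,430]]),.02); d=np.polyfit(U[:,0],U[:,1],1); print('right screws',U[:,:2].round(4).tolist(),np.degrees(np.arctan(d[0])))
U=unproj('top',p([[165,17],[227,18],[343,24]]),.02); d=np.polyfit(U[:,1],U[:,0],1); print('far screws',U[:,:2].round(4).tolist(),-np.degrees(np.arctan(d[0])))
# fence edges subpixel along rows
L=[];R=[]
for r in range(249,298):
    if r in range(262,268): continue
    row=g[r,345:368]; gr=np.diff(row)
    a=np.argmin(gr[:14]); L.append((345+a+.5,r))
def sub(r,c0,c1,sgn):
    x=np.arange(c0,c1);gr=sgn*np.diff(g[r,c0:c1+1]);gr[gr<0]=0;k=np.argmax(gr);s=slice(max(0,k-1),k+2);return (x[s]+.5)@gr[s]/gr[s].sum()
inner=[(sub(r,350,357,-1),r) for r in range(272,298)]
outer=[(sub(r,357,364,1),r) for r in range(270,298)]
for n,E in(('inner',inner),('outer',outer)):
    E=np.array(E);print(n,E[::4].round(2).tolist())
    U=unproj('top',E,.02);d=np.polyfit(U[:,0],U[:,1],1);print(np.degrees(np.arctan(d[0])))
E=np.array([(sub(r,323,329,1),r) for r in range(254,297)]);U=unproj('top',E,.042);d=np.polyfit(U[:,0],U[:,1],1);print('carrier left edge',np.degrees(np.arctan(d[0])))
```

```text
right screws [[0.457, -0.3231], [0.4346, -0.319], [0.3772, -0.3079], [0.3451, -0.3018]] -10.816036652104776
far screws [[0.4934, -0.2478], [0.49, -0.2686], [0.4822, -0.3073]] -10.73457043568261
inner [[352.13, 272.0], [352.12, 276.0], [352.14, 280.0], [352.08, 284.0], [352.08, 288.0], [352.02, 292.0], [352.03, 296.0]]
-10.762530800564203
outer [[362.45, 270.0], [362.17, 274.0], [360.33, 278.0], [357.5, 282.0], [359.19, 286.0], [358.8, 290.0], [360.53, 294.0]]
-13.969686780755199
carrier left edge -9.879537136087878
```

Request:
apply_moves --steps '[{"x":3.5,"y":-18,"z":0,"spin":-0.15},{"x":3.5,"y":-18,"z":0,"spin":-0.15},{"x":3.5,"y":-18,"z":0,"spin":-0.15},{"x":3.5,"y":-18,"z":0,"spin":-0.15},{"x":3.5,"y":-18,"z":0,"spin":-0.15},{"x":3.5,"y":-18,"z":0,"spin":-0.15},{"x":3.5,"y":-18,"z":0,"spin":-0.15},{"x":3.5,"y":-18,"z":0,"spin":-0.15},{"x":3.5,"y":-18,"z":0,"spin":-0.13},{"x":0,"y":-6,"z":0,"spin":0}]'

```text
time_s: 21.75
position: [0.4001, -0.2644, 0.188]
tcp_rot: [[-0.18, -0.069, 0.981], [-0.984, -0.001, -0.18], [0.014, -0.998, -0.068]]
force: [0.4, 0.0, -0.3]
opening: 0.709
```

Run:
```python
from h import *
s=st(); print(s['tcp_rot'].round(3)[:,1])
```

```text
t 21.75 p [ 400.1 -264.4  188. ] yaw -100.35 F [ 0.4  0.  -0.3] op 61.7 j [-45.  24. 103.  -3.  56.  57.]
[-0.069 -0.001 -0.998]
```

Request:
apply_moves --steps '[{"x":0,"y":6,"z":-30,"spin":0},{"x":0,"y":0,"z":-40,"spin":0},{"x":0,"y":0,"z":-40,"spin":0},{"x":0,"y":0,"z":-15,"spin":0},{"x":0,"y":0,"z":0,"spin":0}]'

```text
time_s: 22.25
position: [0.3997, -0.2614, 0.06]
tcp_rot: [[-0.168, -0.065, 0.984], [-0.986, -0.006, -0.169], [0.016, -0.998, -0.063]]
force: [-0.2, -0.2, 0.1]
opening: 0.708
```

Run:
```python
from h import *
s=st(); print(s['tcp_rot'].round(3)[:,1])
```

```text
t 22.25 p [ 399.7 -261.4   60. ] yaw -99.68 F [-0.2 -0.2  0.1] op 61.6 j [-45.  37. 109.  -5.  37.  59.]
[-0.065 -0.006 -0.998]
```

Request:
apply_moves --steps '[{"x":0,"y":3,"z":-10,"spin":0},{"x":0,"y":0.5,"z":-9,"spin":0},{"x":0,"y":0.5,"z":-3,"spin":0}]'

```text
time_s: 22.55
position: [0.4002, -0.2577, 0.0382]
tcp_rot: [[-0.165, -0.063, 0.984], [-0.986, -0.007, -0.166], [0.018, -0.998, -0.061]]
force: [-0.8, 0.5, 0.7]
opening: 0.712
```

Run:
```python
from h import *
s=st(); print(s['tcp_rot'].round(3)[:,1])
```

```text
t 22.55 p [ 400.2 -257.7   38.2] yaw -99.49 F [-0.8  0.5  0.7] op 61.9 j [-44.  39. 109.  -5.  34.  59.]
[-0.063 -0.007 -0.998]
```

Request:
apply_moves --steps '[{"x":-0.3,"y":0.3,"z":-0.5,"spin":-0.003},{"x":-0.3,"y":0.3,"z":-0.5,"spin":-0.003},{"x":-0.3,"y":0.3,"z":-0.5,"spin":-0.003},{"x":-0.3,"y":0.3,"z":-0.5,"spin":-0.003}]' --grip 25

```text
time_s: 22.95
position: [0.4, -0.2572, 0.0375]
tcp_rot: [[-0.176, -0.06, 0.983], [-0.984, -0.009, -0.177], [0.02, -0.998, -0.058]]
force: [0.5, 0.0, 1.2]
opening: 0.455
```

Run:
```python
from h import *
s=st(); print(s['tcp_rot'].round(3)[:,1], s['moment'].round(2))
cap('side','s11.png')
```

```text
t 22.95 p [ 400.  -257.2   37.5] yaw -100.14 F [0.5 0.  1.2] op 39.6 j [-44.  39. 110.  -5.  33.  60.]
[-0.06  -0.009 -0.998] [0.04 0.18 0.02]
```

View pics/s11.png

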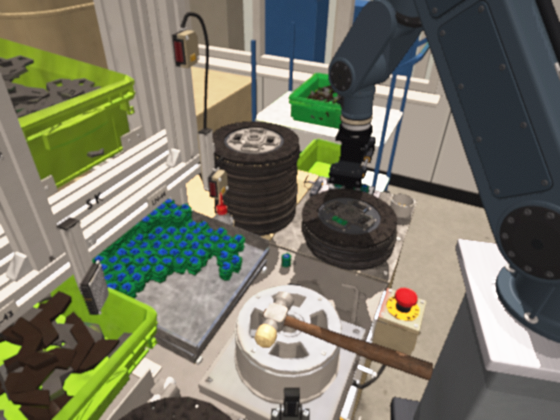

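Request:
apply_moves --steps '[{"x":2.5,"y":-4,"z":-0.6,"spin":-0.004},{"x":2.8,"y":-4.5,"z":-0.6,"spin":-0.004},{"x":2.8,"y":-4.5,"z":-0.6,"spin":-0.003},{"x":2.8,"y":-4.5,"z":-0.6,"spin":0},{"x":2.8,"y":-4.5,"z":-0.6,"spin":0}]'

```text
time_s: 23.5
position: [0.4013, -0.2623, 0.0377]
tcp_rot: [[-0.191, -0.088, 0.978], [-0.982, 0.023, -0.19], [-0.006, -0.996, -0.091]]
force: [-2.8, 5.8, 9.2]
opening: 0.458
```

Run:
```python
from h import *
s=st(); print(s['tcp_rot'].round(3)[:,1], s['moment'].round(2))
```

```text
t 23.5 p [ 401.3 -262.3   37.7] yaw -101.01 F [-2.8  5.8  9.2] op 39.9 j [-45.  40. 107.  -4.  37.  60.]
[-0.088  0.023 -0.996] [ 0.91  0.55 -0.09]
```

Request:
apply_moves --steps '[{"x":0,"y":0,"z":1.5,"spin":0},{"x":2.5,"y":-5,"z":0.3,"spin":0},{"x":2.5,"y":-5,"z":0,"spin":0}]'

```text
time_s: 23.8
position: [0.4059, -0.2716, 0.0392]
tcp_rot: [[-0.191, -0.089, 0.978], [-0.982, 0.025, -0.189], [-0.007, -0.996, -0.092]]
force: [0.9, -0.1, -3.6]
opening: 0.453
```

Run:
```python
from h import *
s=st(); print(s['tcp_rot'].round(3)[:,1], s['moment'].round(2))
```

```text
t 23.8 p [ 405.9 -271.6   39.2] yaw -100.99 F [ 0.9 -0.1 -3.6] op 39.4 j [-45.  40. 106.  -4.  39.  59.]
[-0.089  0.025 -0.996] [-0.13  0.07 -0.02]
```

Request:
apply_moves --steps '[{"x":4,"y":-5,"z":0,"spin":0.002},{"x":4,"y":-5,"z":0,"spin":0.002},{"x":3,"y":-3.5,"z":-0.3,"spin":0}]'

```text
time_s: 24.1
position: [0.4173, -0.2863, 0.0382]
tcp_rot: [[-0.188, -0.091, 0.978], [-0.982, 0.026, -0.186], [-0.009, -0.996, -0.094]]
force: [-3.4, 4.1, 1.0]
opening: 0.451
```

Run:
```python
from h import *
s=st(); print(s['tcp_rot'].round(3)[:,1], s['moment'].round(2))
im=cap('top','t12.png'); b=cv2.resize(im[235:315,300:380,::-1],None,fx=7,fy=7,interpolation=cv2.INTER_CUBIC); cv2.imwrite('pics/t12b.png',b)
im=cap('side','s12.png'); b=cv2.resize(im[110:210,290:390,::-1],None,fx=6,fy=6,interpolation=cv2.INTER_CUBIC); cv2.imwrite('pics/s12b.png',b)
```

```text
t 24.1 p [ 417.3 -286.3   38.2] yaw -100.83 F [-3.4  4.1  1. ] op 39.2 j [-46.  41. 103.  -4.  41.  58.]
[-0.091  0.026 -0.996] [ 0.86  0.54 -0.05]
```

View pics/t12b.png

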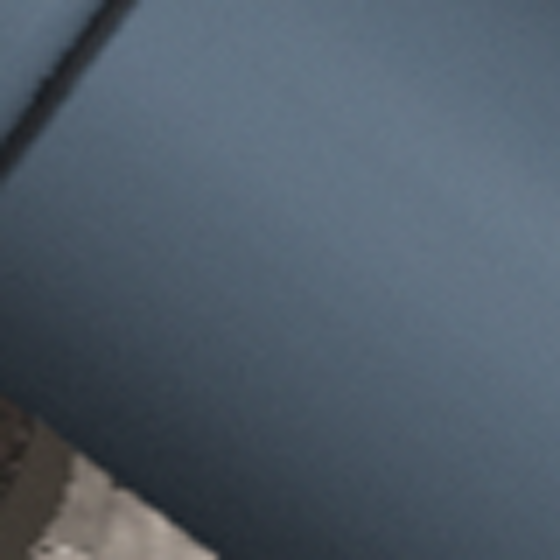

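View pics/s12b.png

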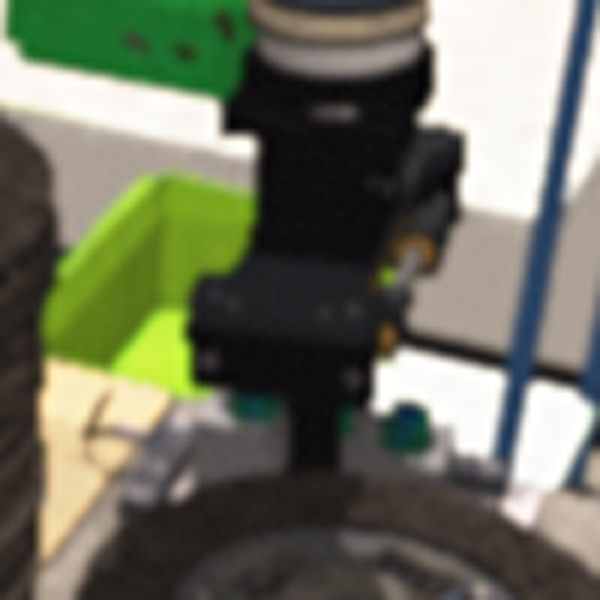

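Request:
apply_moves --steps '[{"x":4,"y":-4.5,"z":0,"spin":0},{"x":4,"y":-4.5,"z":0,"spin":0}]'

```text
time_s: 24.4
position: [0.4194, -0.2884, 0.0382]
tcp_rot: [[-0.188, -0.104, 0.977], [-0.982, 0.04, -0.185], [-0.02, -0.994, -0.11]]
force: [-7.4, 7.1, 6.0]
opening: 0.456
```

```bash
cat >> h.py <<'E'
def rep():
    s=st(); d=(s['position'][:2]-np.array([.400,-.2572]))*1000; a=np.radians(-10.75);c,q=np.cos(a),np.sin(a)
    J=np.array([[c,q],[-q,c]]); print('jig disp',(J@d).round(1),'of 28,-28.7 Fjig',(J@s['force'][:2]).round(1),'M',s['moment'].round(2),'tilt jig',(J@s['tcp_rot'][:2,1]).round(3))
E
python3 - <<'E'
from h import *
rep()
E
```

```text
t 24.4 p [ 419.4 -288.4   38.2] yaw -100.84 F [-7.4  7.1  6. ] op 39.7 j [-46.  41. 102.  -4.  43.  58.]
jig disp [ 24.8 -27.1] of 28,-28.7 Fjig [-8.6  5.6] M [1.24 1.14 0.03] tilt jig [-0.11  0.02]
```

Request:
apply_moves --steps '[{"x":10,"y":-9,"z":0,"spin":0}]'

```text
time_s: 24.5
position: [0.4225, -0.2903, 0.0382]
tcp_rot: [[-0.188, -0.12, 0.975], [-0.982, 0.055, -0.183], [-0.032, -0.991, -0.128]]
force: [-13.8, 15.8, 10.9]
opening: 0.457
```

Run:
```python
from h import *
rep()
```

```text
t 24.5 p [ 422.5 -290.3   38.2] yaw -100.86 F [-13.8  15.8  10.9] op 39.8 j [-45.  42. 101.  -4.  45.  58.]
jig disp [ 28.3 -28.3] of 28,-28.7 Fjig [-16.5  12.9] M [ 3.04  2.77 -0.29] tilt jig [-0.128  0.032]
```

Request:
apply_moves --steps '[{"x":10,"y":-14,"z":0,"spin":0}]'

```text
time_s: 24.6
position: [0.4231, -0.2909, 0.0382]
tcp_rot: [[-0.192, -0.142, 0.971], [-0.98, 0.083, -0.182], [-0.055, -0.986, -0.156]]
force: [-8.2, 29.9, 15.8]
opening: 0.457
```

Run:
```python
from h import *
rep()
im=cap('side','s13.png'); b=cv2.resize(im[130:210,310:390,::-1],None,fx=7,fy=7,interpolation=cv2.INTER_CUBIC); cv2.imwrite('pics/s13b.png',b)
rep()
```

```text
t 24.6 p [ 423.1 -290.9   38.2] yaw -101.09 F [-8.2 29.9 15.8] op 39.7 j [-46.  42.  99.  -3.  48.  58.]
jig disp [ 29.  -28.8] of 28,-28.7 Fjig [-13.6  27.9] M [ 5.23  1.7  -0.41] tilt jig [-0.155  0.055]
t 24.65 p [ 423.2 -290.9   38. ] yaw -101.12 F [-8.1 23.1 15.3] op 39.6 j [-46.  42.  99.  -3.  48.  58.]
jig disp [ 29.1 -28.8] of 28,-28.7 Fjig [-12.3  21.2] M [ 4.07  1.63 -0.25] tilt jig [-0.157  0.057]
```

View pics/s13b.png

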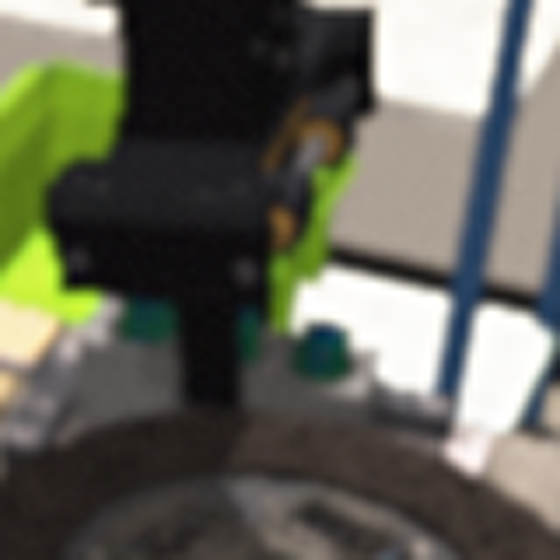

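Request:
apply_moves --steps '[{"x":14,"y":-12,"z":0,"spin":0.005}]'

```text
time_s: 24.75
position: [0.4248, -0.2911, 0.0381]
tcp_rot: [[-0.187, -0.173, 0.967], [-0.98, 0.108, -0.17], [-0.075, -0.979, -0.189]]
force: [-23.7, 8.1, 6.9]
opening: 0.453
```

Run:
```python
from h import *
rep()
im=cap('side'); im=cap('side')
rep()
```

```text
t 24.75 p [ 424.8 -291.1   38.1] yaw -100.78 F [-23.7   8.1   6.9] op 39.4 j [-45.  43.  97.  -3.  51.  57.]
jig disp [ 30.7 -28.7] of 28,-28.7 Fjig [-24.8   3.5] M [1.18 4.27 0.21] tilt jig [-0.19   0.074]
t 24.85 p [ 425.1 -291.2   37.9] yaw -100.8 F [-16.5  14.4  13.3] op 39.4 j [-45.  43.  97.  -3.  51.  57.]
jig disp [ 31.  -28.7] of 28,-28.7 Fjig [-18.9  11.1] M [2.34 3.31 0.15] tilt jig [-0.19   0.075]
```

Request:
apply_moves --steps '[{"x":0,"y":0,"z":0,"spin":0},{"x":-0.5,"y":0.5,"z":0,"spin":0},{"x":0,"y":0,"z":25,"spin":0},{"x":0,"y":0,"z":40,"spin":0},{"x":0,"y":0,"z":30,"spin":-0.1},{"x":-3,"y":4,"z":0,"spin":-0.15},{"x":-3,"y":4,"z":0,"spin":-0.15},{"x":-3,"y":4,"z":0,"spin":-0.15},{"x":-3,"y":4,"z":0,"spin":-0.15},{"x":-3,"y":4,"z":0,"spin":-0.15},{"x":-3,"y":4,"z":0,"spin":-0.15}]' --grip 58

```text
time_s: 25.95
position: [0.4176, -0.2815, 0.1427]
tcp_rot: [[-0.926, 0.009, 0.378], [-0.372, 0.164, -0.914], [-0.07, -0.986, -0.148]]
force: [-0.1, -1.0, 0.2]
opening: 0.663
```

Run:
```python
from h import *
rep()
im=cap('top','t14.png')
b=cv2.resize(im[235:315,300:380,::-1],None,fx=7,fy=7,interpolation=cv2.INTER_CUBIC); cv2.imwrite('pics/t14b.png',b)
im=cap('side','s14.png'); b=cv2.resize(im[130:210,310:390,::-1],None,fx=7,fy=7,interpolation=cv2.INTER_CUBIC); cv2.imwrite('pics/s14b.png',b)
rep()
```

```text
t 25.95 p [ 417.6 -281.5  142.7] yaw -158.12 F [-0.1 -1.   0.2] op 57.7 j [-51.  31. 101.   8.  56. 103.]
jig disp [ 21.9 -20.6] of 28,-28.7 Fjig [ 0. -1.] M [-0.03  0.17 -0.03] tilt jig [-0.022  0.163]
t 26.05 p [ 416.6 -280.6  142.6] yaw -157.8 F [-0.5  0.6 -0.8] op 57.9 j [-51.  31. 101.   8.  56. 102.]
jig disp [ 20.6 -19.9] of 28,-28.7 Fjig [-0.6  0.5] M [-0.02  0.2   0.04] tilt jig [-0.024  0.164]
```

View pics/t14b.png

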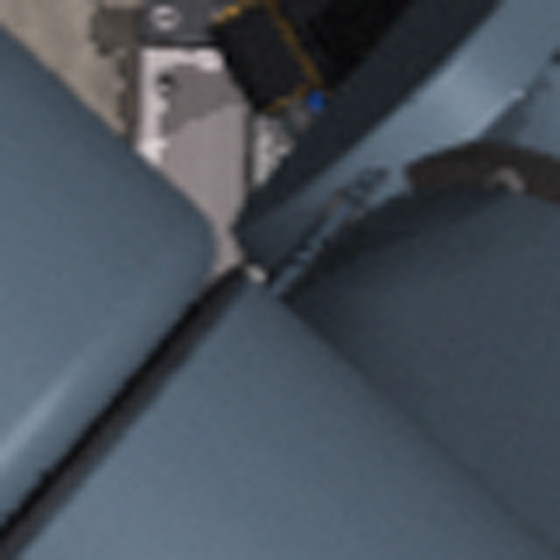

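View pics/s14b.png

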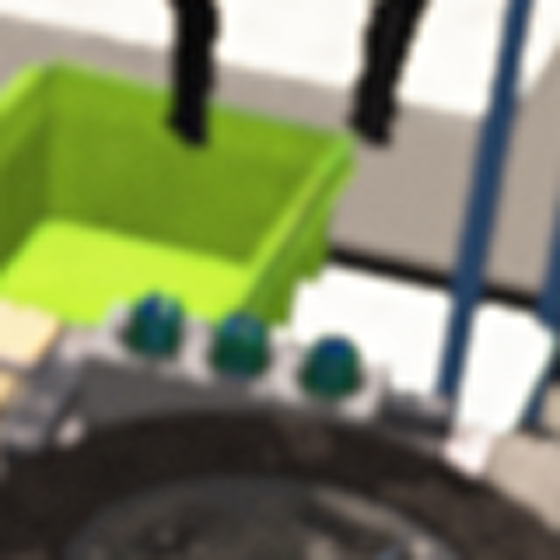

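Request:
apply_moves --steps '[{"x":-6,"y":25,"z":-10,"spin":0},{"x":-6,"y":20,"z":-30,"spin":0},{"x":-3,"y":0,"z":-26,"spin":0},{"x":0,"y":0,"z":0,"spin":0}]' --grip 0

```text
time_s: 26.45
position: [0.407, -0.2423, 0.0779]
tcp_rot: [[-0.918, 0.018, 0.397], [-0.39, 0.149, -0.908], [-0.075, -0.989, -0.13]]
force: [-0.1, 0.7, 0.6]
opening: 0.389
```

Run:
```python
from h import *
s=st(); print(s['tcp_rot'][:,1].round(3))
```

```text
t 26.45 p [ 407.  -242.3   77.9] yaw -156.95 F [-0.1  0.7  0.6] op 33.8 j [-49.  35. 108.  10.  43. 101.]
[ 0.018  0.149 -0.989]
```

Request:
apply_moves --steps '[{"x":-1,"y":15,"z":-1,"spin":0},{"x":-1,"y":12,"z":-1,"spin":0},{"x":-1,"y":10,"z":-1,"spin":0}]'

```text
time_s: 26.75
position: [0.4073, -0.2071, 0.0767]
tcp_rot: [[-0.916, 0.024, 0.4], [-0.393, 0.143, -0.908], [-0.078, -0.99, -0.121]]
force: [-0.2, 0.2, -0.1]
opening: 0.111
```

Run:
```python
from h import *
s=st(); print(s['tcp_rot'][:,1].round(3))
```

```text
t 26.75 p [ 407.3 -207.1   76.7] yaw -156.78 F [-0.2  0.2 -0.1] op 9.7 j [-46.  34. 111.  11.  40. 103.]
[ 0.024  0.143 -0.99 ]
```

Request:
apply_moves --steps '[{"x":-1,"y":10,"z":-1,"spin":0},{"x":-1,"y":10,"z":-1,"spin":0}]'

```text
time_s: 26.95
position: [0.4128, -0.2004, 0.0775]
tcp_rot: [[-0.911, 0.041, 0.409], [-0.403, 0.108, -0.909], [-0.082, -0.993, -0.082]]
force: [-9.2, -18.3, 15.0]
opening: 0.016
```

Run:
```python
from h import *
s=st(); print(s['tcp_rot'][:,1].round(3))
```

```text
t 26.95 p [ 412.8 -200.4   77.5] yaw -156.14 F [ -9.2 -18.3  15. ] op 1.4 j [-44.  34. 112.  10.  37. 104.]
[ 0.041  0.108 -0.993]
```

Request:
apply_moves --steps '[{"x":-3,"y":11,"z":-2,"spin":0},{"x":-3,"y":11,"z":-2,"spin":0},{"x":-3,"y":11,"z":-2,"spin":0}]'

```text
time_s: 27.25
position: [0.4167, -0.1972, 0.0808]
tcp_rot: [[-0.9, 0.075, 0.429], [-0.427, 0.04, -0.903], [-0.085, -0.996, -0.004]]
force: [-15.0, -31.1, -4.7]
opening: 0.005
```

Run:
```python
from h import *
s=st(); print(s['tcp_rot'][:,1].round(3))
```

```text
t 27.25 p [ 416.7 -197.2   80.8] yaw -154.63 F [-15.  -31.1  -4.7] op 0.5 j [-42.  33. 115.   9.  31. 105.]
[ 0.075  0.04  -0.996]
```

Request:
apply_moves --steps '[{"x":-5,"y":8,"z":-1,"spin":0},{"x":-5,"y":8,"z":-1,"spin":0},{"x":-5,"y":8,"z":-1,"spin":0}]'

```text
time_s: 27.55
position: [0.4176, -0.1972, 0.0835]
tcp_rot: [[-0.896, 0.115, 0.43], [-0.434, -0.013, -0.901], [-0.098, -0.993, 0.061]]
force: [-0.7, -15.3, -10.1]
opening: 0.004
```

Run:
```python
from h import *
s=st(); print(s['tcp_rot'][:,1].round(3))
```

```text
t 27.55 p [ 417.6 -197.2   83.5] yaw -154.16 F [ -0.7 -15.3 -10.1] op 0.3 j [-42.  32. 117.   9.  26. 105.]
[ 0.115 -0.013 -0.993]
```

Request:
apply_moves --steps '[{"x":0,"y":-20,"z":0,"spin":0},{"x":0,"y":-10,"z":0,"spin":0.15},{"x":0,"y":0,"z":0,"spin":0.15},{"x":-2,"y":0,"z":0,"spin":0.15},{"x":-2,"y":0,"z":0,"spin":0.15},{"x":-2,"y":0,"z":0,"spin":0.15},{"x":-2,"y":0,"z":0,"spin":0.15},{"x":-2,"y":0,"z":0,"spin":0.15},{"x":-2,"y":0,"z":0,"spin":0.15},{"x":-2,"y":0,"z":0,"spin":0.15},{"x":-2,"y":0,"z":0,"spin":0.15},{"x":-2,"y":0,"z":0,"spin":0.15}]'

```text
time_s: 28.75
position: [0.4036, -0.2252, 0.0932]
tcp_rot: [[0.511, 0.022, 0.859], [-0.855, 0.12, 0.505], [-0.092, -0.993, 0.08]]
force: [0.8, 0.7, -0.5]
opening: 0.005
```

Run:
```python
from h import *
s=st(); print(s['tcp_rot'][:,1].round(3))
```

```text
t 28.75 p [ 403.6 -225.2   93.2] yaw -59.13 F [ 0.8  0.7 -0.5] op 0.4 j [-47.  33. 110.   8.  42.   6.]
[ 0.022  0.12  -0.993]
```

Request:
apply_moves --steps '[{"x":-5,"y":0,"z":-18,"spin":0},{"x":-3,"y":10,"z":-2,"spin":0},{"x":-3,"y":10,"z":-1,"spin":0},{"x":-3,"y":10,"z":-1,"spin":0}]'

```text
time_s: 29.15
position: [0.3955, -0.2027, 0.0743]
tcp_rot: [[0.519, 0.037, 0.854], [-0.852, 0.094, 0.514], [-0.062, -0.995, 0.08]]
force: [-11.6, -33.2, 2.3]
opening: 0.006
```

Run:
```python
from h import *
s=st(); print(s['tcp_rot'][:,1].round(3))
```

```text
t 29.15 p [ 395.5 -202.7   74.3] yaw -58.64 F [-11.6 -33.2   2.3] op 0.5 j [-45.  34. 115.   9.  34.   6.]
[ 0.037  0.094 -0.995]
```

Request:
apply_moves --steps '[{"x":-2,"y":8,"z":-1,"spin":0},{"x":-2,"y":8,"z":-1,"spin":0},{"x":-2,"y":8,"z":-1,"spin":0}]'

```text
time_s: 29.45
position: [0.3961, -0.2026, 0.0753]
tcp_rot: [[0.538, 0.056, 0.841], [-0.843, 0.038, 0.536], [-0.002, -0.998, 0.068]]
force: [-14.0, -24.2, -3.9]
opening: 0.002
```

Run:
```python
from h import *
s=st(); print(s['tcp_rot'][:,1].round(3))
```

```text
t 29.45 p [ 396.1 -202.6   75.3] yaw -57.47 F [-14.  -24.2  -3.9] op 0.2 j [-44.  33. 116.   8.  30.   7.]
[ 0.056  0.038 -0.998]
```

Request:
apply_moves --steps '[{"x":-2,"y":7,"z":-1,"spin":0},{"x":-2,"y":7,"z":-1,"spin":0}]'

```text
time_s: 29.65
position: [0.396, -0.2026, 0.0758]
tcp_rot: [[0.545, 0.069, 0.835], [-0.838, 0.007, 0.546], [0.032, -0.998, 0.062]]
force: [-11.2, -22.6, -5.3]
opening: 0.004
```

Run:
```python
from h import *
s=st(); print(s['tcp_rot'][:,1].round(3))
```

```text
t 29.65 p [ 396.  -202.6   75.8] yaw -56.93 F [-11.2 -22.6  -5.3] op 0.4 j [-44.  33. 118.   7.  27.   7.]
[ 0.069  0.007 -0.998]
```

Request:
apply_moves --steps '[{"x":0,"y":-20,"z":10,"spin":0},{"x":4,"y":-16,"z":25,"spin":-0.13},{"x":5,"y":-16,"z":10,"spin":-0.13},{"x":5,"y":-16,"z":0,"spin":-0.13},{"x":4,"y":-12,"z":0,"spin":-0.13},{"x":4,"y":-4,"z":0,"spin":-0.13},{"x":0,"y":0,"z":0,"spin":-0.11}]' --grip 58

```text
time_s: 30.35
position: [0.417, -0.2837, 0.1279]
tcp_rot: [[-0.211, 0.058, 0.976], [-0.977, -0.046, -0.208], [0.033, -0.997, 0.067]]
force: [-0.7, 0.8, 0.4]
opening: 0.555
```

Run:
```python
from h import *
rep()
im=cap('top','t15.png')
b=cv2.resize(im[235:315,300:380,::-1],None,fx=7,fy=7,interpolation=cv2.INTER_CUBIC); cv2.imwrite('pics/t15b.png',b)
```

```text
t 30.35 p [ 417.  -283.7  127.9] yaw -102.19 F [-0.7  0.8  0.4] op 48.3 j [-47.  29. 108.   1.  39.  54.]
jig disp [ 21.7 -22.9] of 28,-28.7 Fjig [-0.8  0.6] M [-0.05  0.14  0.02] tilt jig [ 0.066 -0.035]
```

View pics/t15b.png

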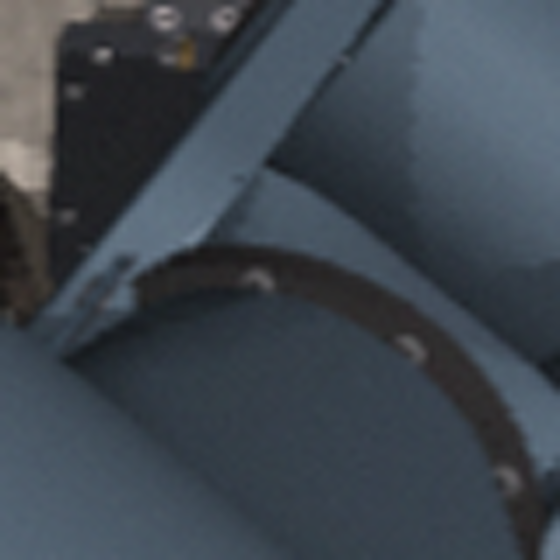

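Request:
apply_moves --steps '[{"x":3,"y":-4,"z":-20,"spin":0.015},{"x":0,"y":0,"z":-25,"spin":0.01},{"x":0,"y":0,"z":-20,"spin":0},{"x":0,"y":0,"z":0,"spin":0}]'

```text
time_s: 30.8
position: [0.4203, -0.2831, 0.0643]
tcp_rot: [[-0.178, 0.062, 0.982], [-0.983, -0.046, -0.175], [0.034, -0.997, 0.069]]
force: [1.3, 0.8, 0.4]
opening: 0.665
```

Run:
```python
from h import *
rep()
im=cap('side','s16.png'); b=cv2.resize(im[110:210,290:390,::-1],None,fx=6,fy=6,interpolation=cv2.INTER_CUBIC); cv2.imwrite('pics/s16b.png',b)
```

```text
t 30.8 p [ 420.3 -283.1   64.3] yaw -100.25 F [1.3 0.8 0.4] op 57.8 j [-47.  36. 110.   2.  30.  52.]
jig disp [ 24.8 -21.6] of 28,-28.7 Fjig [1.1 1. ] M [-0.01  0.32  0.02] tilt jig [ 0.07  -0.033]
```

View pics/s16b.png

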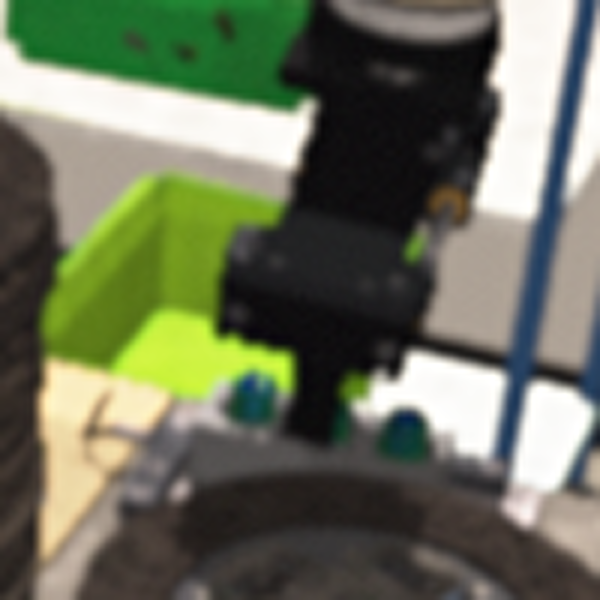

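Request:
apply_moves --steps '[{"x":-2,"y":-4,"z":-12,"spin":-0.004},{"x":-1,"y":0,"z":-11,"spin":-0.002},{"x":-0.5,"y":0,"z":-1,"spin":0}]'

```text
time_s: 31.15
position: [0.4181, -0.2879, 0.0423]
tcp_rot: [[-0.182, 0.066, 0.981], [-0.983, -0.051, -0.179], [0.038, -0.997, 0.074]]
force: [0.5, -0.4, -0.5]
opening: 0.663
```

Run:
```python
from h import *
rep()
```

```text
t 31.15 p [ 418.1 -287.9   42.3] yaw -100.49 F [ 0.5 -0.4 -0.5] op 57.7 j [-48.  39. 111.   2.  26.  51.]
jig disp [ 23.5 -26.8] of 28,-28.7 Fjig [ 0.6 -0.3] M [-0.01  0.21 -0.01] tilt jig [ 0.075 -0.037]
```

Request:
apply_moves --steps '[{"x":-0.5,"y":0.3,"z":-3.5,"spin":-0.002},{"x":-0.5,"y":0.3,"z":-1.5,"spin":-0.002}]'

```text
time_s: 31.35
position: [0.4171, -0.2876, 0.0372]
tcp_rot: [[-0.186, 0.067, 0.98], [-0.982, -0.051, -0.183], [0.038, -0.996, 0.075]]
force: [-0.3, -0.9, 0.5]
opening: 0.667
```

Request:
apply_moves --steps '[{"x":-0.4,"y":0.2,"z":-0.5,"spin":0},{"x":-0.4,"y":0.2,"z":-0.5,"spin":0},{"x":-0.4,"y":0.2,"z":-0.5,"spin":0},{"x":-0.4,"y":0.2,"z":-0.5,"spin":0}]' --grip 25

```text
time_s: 31.75
position: [0.4154, -0.2854, 0.0358]
tcp_rot: [[-0.188, 0.067, 0.98], [-0.982, -0.049, -0.185], [0.036, -0.997, 0.075]]
force: [1.0, 0.0, 5.5]
opening: 0.456
```

Run:
```python
from h import *
rep()
```

```text
t 31.75 p [ 415.4 -285.4   35.8] yaw -100.82 F [1.  0.  5.5] op 39.7 j [-48.  39. 111.   2.  25.  51.]
jig disp [ 20.4 -24.8] of 28,-28.7 Fjig [1.  0.2] M [0.15 0.01 0.06] tilt jig [ 0.075 -0.036]
```

Request:
apply_moves --steps '[{"x":6.5,"y":-8.5,"z":0.5,"spin":0},{"x":9,"y":-11,"z":0,"spin":0}]'

```text
time_s: 31.95
position: [0.4188, -0.2888, 0.0352]
tcp_rot: [[-0.185, 0.04, 0.982], [-0.983, -0.017, -0.185], [0.009, -0.999, 0.042]]
force: [-11.9, 19.5, 23.9]
opening: 0.46
```

Run:
```python
from h import *
rep()
```

```text
t 31.95 p [ 418.8 -288.8   35.2] yaw -100.68 F [-11.9  19.5  23.9] op 40.0 j [-48.  40. 109.   2.  29.  51.]
jig disp [ 24.3 -27.5] of 28,-28.7 Fjig [-15.3  17. ] M [3.33 2.06 0.17] tilt jig [ 0.042 -0.009]
```

Request:
apply_moves --steps '[{"x":10,"y":-14,"z":2.5,"spin":0}]'

```text
time_s: 32.05
position: [0.4191, -0.2894, 0.0358]
tcp_rot: [[-0.185, 0.018, 0.983], [-0.983, 0.011, -0.185], [-0.014, -1.0, 0.016]]
force: [-7.9, 19.6, -0.7]
opening: 0.455
```

Run:
```python
from h import *
rep()
```

```text
t 32.05 p [ 419.1 -289.4   35.8] yaw -100.68 F [-7.9 19.6 -0.7] op 39.6 j [-48.  40. 107.   2.  33.  51.]
jig disp [ 24.8 -28.1] of 28,-28.7 Fjig [-11.4  17.8] M [3.66 1.29 0.03] tilt jig [0.016 0.014]
```

Request:
apply_moves --steps '[{"x":14,"y":-16,"z":0,"spin":0}]'

```text
time_s: 32.15
position: [0.4209, -0.2896, 0.0347]
tcp_rot: [[-0.184, -0.01, 0.983], [-0.982, 0.044, -0.183], [-0.041, -0.999, -0.018]]
force: [-18.0, 22.2, 25.4]
opening: 0.456
```

Run:
```python
from h import *
rep()
cap('side','s17.png')
rep()
```

```text
t 32.15 p [ 420.9 -289.6   34.7] yaw -100.6 F [-18.   22.2  25.4] op 39.7 j [-48.  41. 105.   2.  36.  51.]
jig disp [ 26.5 -28. ] of 28,-28.7 Fjig [-21.8  18.4] M [3.66 3.32 0.27] tilt jig [-0.018  0.041]
t 32.2 p [ 421.2 -289.7   34.5] yaw -100.62 F [-14.2  22.   21.9] op 39.5 j [-48.  41. 105.   2.  37.  51.]
jig disp [ 26.9 -28. ] of 28,-28.7 Fjig [-18.1  18.9] M [3.7  2.56 0.18] tilt jig [-0.019  0.043]
```

Run:
```python
from h import *
for i in range(4): im=cap('side','s17.png')
rep()
b=cv2.resize(im[130:210,310:390,::-1],None,fx=7,fy=7,interpolation=cv2.INTER_CUBIC); cv2.imwrite('pics/s17b.png',b)
a=np.array([.4222,-.2906])
```

```text
t 32.4 p [ 421.2 -289.7   34.5] yaw -100.6 F [-13.1  20.5  16.9] op 39.3 j [-48.  41. 105.   2.  36.  51.]
jig disp [ 26.9 -27.9] of 28,-28.7 Fjig [-16.7  17.7] M [3.48 2.4  0.16] tilt jig [-0.016  0.04 ]
```

View pics/s17b.png

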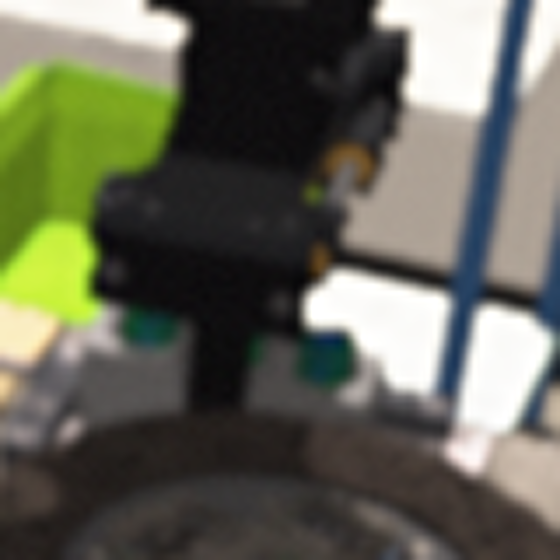

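Run:
```python
from h import *
def L(n): return cv2.imread(f'pics/{n}.png')
A=L('s14')
# spring0 in s14 approx px
u,v=310+332/7,130+368/7
print(u,v)
up=8
def big(im): return cv2.resize(im,None,fx=up,fy=up,interpolation=cv2.INTER_CUBIC)
def match(ref,im,c,hw,hh,dy0):
    x0,x1,y0,y1=int(c[0]-hw),int(c[0]+hw)+1,int(c[1]-hh)+dy0,int(c[1]+hh)+1
    T=big(ref[y0:y1,x0:x1])[8:-8,8:-8]; S=big(im[y0-6:y1+6,x0-6:x1+6])
    r=cv2.matchTemplate(S,T,cv2.TM_CCOEFF_NORMED);_,m,_,p=cv2.minMaxLoc(r);return (p[0]-8)/up-6,(p[1]-8)/up-6,round(m,3)
for n in('s13','s16','s17'):
    print(n,match(A,L(n),(u,v),5,5,2), match(A,L(n),(u,v),5,4,3))
# predicted shift for jig (4,-4)
c,q=np.cos(np.radians(-10.75)),np.sin(np.radians(-10.75))
P=np.array([.385,-.282,.05])
for d in([4,0],[0,-4],[4,-4]):
    w=np.array([c*d[0]-q*d[1],q*d[0]+c*d[1],0])/1000; print(d,(proj('side',P+w)-proj('side',P)).round(2))
for r in(.04,.08): print('roll',r,(proj('side',P+[0,-.04*r,.02*r])-proj('side',P)).round(2))
```

```text
357.42857142857144 182.57142857142856
s13 (-1.75, -2.125, 0.927) (-1.625, -2.125, 0.933)
s16 (-0.125, 0.375, 0.88) (-0.125, 0.375, 0.893)
s17 (-0.875, -1.625, 0.851) (-1.0, -1.75, 0.951)
[4, 0] [[-1.55 -0.33]]
[0, -4] [[ 0.33 -0.76]]
[4, -4] [[-1.22 -1.09]]
roll 0.04 [[ 0.06 -0.59]]
roll 0.08 [[ 0.11 -1.18]]
```

Request:
apply_moves --steps '[{"x":0,"y":0,"z":0,"spin":0},{"x":-0.5,"y":0.5,"z":0,"spin":0},{"x":-0.5,"y":0.5,"z":5,"spin":0},{"x":0,"y":0,"z":35,"spin":0},{"x":-3,"y":15,"z":20,"spin":-0.13},{"x":-4,"y":20,"z":0,"spin":-0.14},{"x":-4,"y":15,"z":-5,"spin":-0.14},{"x":-4,"y":0,"z":-8,"spin":-0.14}]' --grip 58

```text
time_s: 33.2
position: [0.4098, -0.2432, 0.0871]
tcp_rot: [[-0.686, 0.027, 0.728], [-0.727, 0.026, -0.686], [-0.038, -0.999, 0.002]]
force: [-0.6, 0.2, 0.0]
opening: 0.665
```

Run:
```python
from h import *
s=st(); print(s['tcp_rot'][:,1].round(3))
im=cap('side','s18.png'); b=cv2.resize(im[110:210,290:390,::-1],None,fx=6,fy=6,interpolation=cv2.INTER_CUBIC); cv2.imwrite('pics/s18b.png',b)
```

```text
t 33.2 p [ 409.8 -243.2   87.1] yaw -133.32 F [-0.6  0.2  0. ] op 57.9 j [-46.  33. 111.   4.  36.  85.]
[ 0.027  0.026 -0.999]
```

View pics/s18b.png

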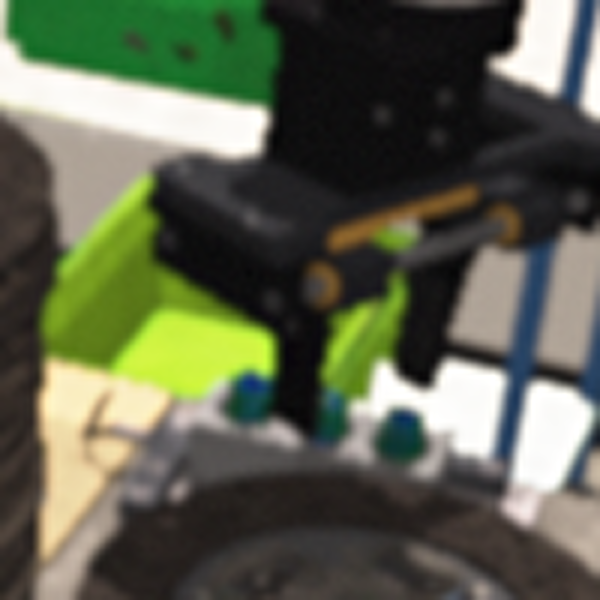

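Request:
apply_moves --steps '[{"x":-3,"y":5,"z":-6,"spin":0},{"x":-3,"y":5,"z":-6,"spin":0},{"x":-2,"y":10,"z":-1,"spin":0},{"x":-2,"y":10,"z":-1,"spin":0},{"x":-2,"y":10,"z":-1,"spin":0}]' --grip 0

```text
time_s: 33.75
position: [0.4048, -0.213, 0.0723]
tcp_rot: [[-0.684, 0.045, 0.728], [-0.729, 0.005, -0.685], [-0.034, -0.999, 0.029]]
force: [-0.5, -21.9, 7.2]
opening: 0.297
```

Run:
```python
from h import *
s=st(); print(s['tcp_rot'][:,1].round(3))
```

```text
t 33.75 p [ 404.8 -213.    72.3] yaw -133.17 F [ -0.5 -21.9   7.2] op 25.8 j [-43.  34. 115.   4.  30.  87.]
[ 0.045  0.005 -0.999]
```

Request:
apply_moves --steps '[{"x":-2,"y":8,"z":-1,"spin":0},{"x":-2,"y":9,"z":-1,"spin":0},{"x":-2,"y":9,"z":-1,"spin":0}]'

```text
time_s: 34.05
position: [0.4128, -0.2046, 0.0737]
tcp_rot: [[-0.677, 0.077, 0.732], [-0.735, -0.036, -0.677], [-0.026, -0.996, 0.081]]
force: [-9.4, -21.9, -2.3]
opening: 0.044
```

Run:
```python
from h import *
s=st(); print(s['tcp_rot'][:,1].round(3))
```

```text
t 34.05 p [ 412.8 -204.6   73.7] yaw -132.64 F [ -9.4 -21.9  -2.3] op 3.9 j [-41.  33. 117.   3.  26.  89.]
[ 0.077 -0.036 -0.996]
```

Request:
apply_moves --steps '[{"x":-3,"y":-20,"z":0,"spin":0.05},{"x":-2,"y":-8,"z":0,"spin":0.15},{"x":-2,"y":0,"z":0,"spin":0.15},{"x":-2,"y":0,"z":-1,"spin":0.15},{"x":-2,"y":0,"z":-1,"spin":0.15},{"x":-2,"y":0,"z":-1,"spin":0.15},{"x":-2,"y":0,"z":-1,"spin":0.15},{"x":-2,"y":0,"z":-1,"spin":0.15},{"x":-2,"y":0,"z":-1,"spin":0.15},{"x":-2,"y":2,"z":-1,"spin":0.15},{"x":-2,"y":4,"z":-1,"spin":0.15},{"x":-2,"y":5,"z":-1,"spin":0.13}]'

```text
time_s: 35.25
position: [0.3874, -0.2157, 0.0655]
tcp_rot: [[0.813, 0.029, 0.582], [-0.582, 0.084, 0.809], [-0.026, -0.996, 0.085]]
force: [0.9, 0.4, -0.4]
opening: 0.009
```

Run:
```python
from h import *
s=st(); print(s['tcp_rot'][:,1].round(3))
```

```text
t 35.25 p [ 387.4 -215.7   65.5] yaw -35.61 F [ 0.9  0.4 -0.4] op 0.8 j [-47.  35. 115.   8.  33. -18.]
[ 0.029  0.084 -0.996]
```

Request:
apply_moves --steps '[{"x":-1,"y":10,"z":1,"spin":0},{"x":-1,"y":9,"z":0,"spin":0},{"x":-2,"y":9,"z":0,"spin":0}]'

```text
time_s: 35.55
position: [0.3878, -0.2023, 0.0672]
tcp_rot: [[0.821, 0.04, 0.57], [-0.571, 0.048, 0.82], [0.006, -0.998, 0.062]]
force: [-21.2, -35.9, -8.3]
opening: 0.005
```

Run:
```python
from h import *
s=st(); print(s['tcp_rot'][:,1].round(3))
```

```text
t 35.55 p [ 387.8 -202.3   67.2] yaw -34.82 F [-21.2 -35.9  -8.3] op 0.5 j [-45.  34. 117.   7.  30. -16.]
[ 0.04   0.048 -0.998]
```

Request:
apply_moves --steps '[{"x":0,"y":6,"z":0,"spin":0},{"x":0,"y":6,"z":0,"spin":0}]'

```text
time_s: 35.75
position: [0.3878, -0.2026, 0.0676]
tcp_rot: [[0.827, 0.044, 0.56], [-0.561, 0.021, 0.827], [0.024, -0.999, 0.042]]
force: [-17.4, -24.6, -5.1]
opening: 0.01
```

Run:
```python
from h import *
s=st(); print(s['tcp_rot'][:,1].round(3))
```

```text
t 35.75 p [ 387.8 -202.6   67.6] yaw -34.15 F [-17.4 -24.6  -5.1] op 0.9 j [-44.  34. 118.   6.  28. -15.]
[ 0.044  0.021 -0.999]
```

Request:
apply_moves --steps '[{"x":0,"y":-18,"z":15,"spin":-0.1},{"x":2,"y":-10,"z":25,"spin":-0.15},{"x":5,"y":-10,"z":15,"spin":-0.15},{"x":5,"y":-10,"z":0,"spin":-0.15},{"x":5,"y":-12,"z":0,"spin":-0.15},{"x":5,"y":-12,"z":0,"spin":-0.15},{"x":5,"y":-10,"z":0,"spin":-0.15},{"x":3,"y":-4,"z":0,"spin":-0.14},{"x":0,"y":0,"z":0,"spin":-0.02}]' --grip 58

```text
time_s: 36.65
position: [0.4156, -0.2826, 0.1253]
tcp_rot: [[-0.207, 0.041, 0.978], [-0.978, -0.027, -0.206], [0.018, -0.999, 0.046]]
force: [-0.1, 0.9, 0.4]
opening: 0.65
```

Run:
```python
from h import *
rep()
im=cap('side','s19.png'); b=cv2.resize(im[110:210,290:390,::-1],None,fx=6,fy=6,interpolation=cv2.INTER_CUBIC); cv2.imwrite('pics/s19b.png',b)
```

```text
t 36.65 p [ 415.6 -282.6  125.3] yaw -101.93 F [-0.1  0.9  0.4] op 56.6 j [-47.  30. 107.   1.  41.  54.]
jig disp [ 20. -22.] of 28,-28.7 Fjig [-0.2  0.8] M [ 0.04  0.18 -0.05] tilt jig [ 0.045 -0.018]
```

View pics/s19b.png

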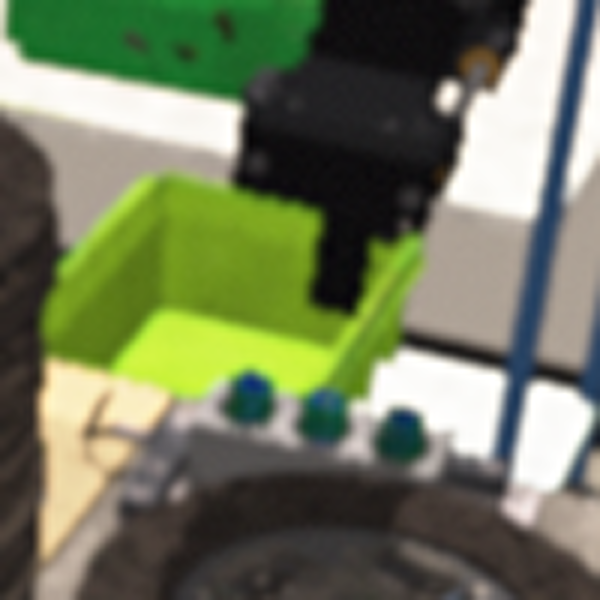

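Request:
apply_moves --steps '[{"x":2,"y":-6,"z":-20,"spin":0.015},{"x":0,"y":0,"z":-25,"spin":0.005},{"x":0,"y":0,"z":-20,"spin":0},{"x":0,"y":0,"z":-5,"spin":0}]'

```text
time_s: 37.1
position: [0.4177, -0.2845, 0.0548]
tcp_rot: [[-0.188, 0.044, 0.981], [-0.982, -0.026, -0.187], [0.017, -0.999, 0.048]]
force: [-0.1, -0.1, 0.1]
opening: 0.665
```

Run:
```python
from h import *
rep()
```

```text
t 37.1 p [ 417.7 -284.5   54.8] yaw -100.86 F [-0.1 -0.1  0.1] op 57.8 j [-47.  37. 109.   2.  31.  52.]
jig disp [ 22.5 -23.6] of 28,-28.7 Fjig [-0.1 -0.1] M [0.02 0.17 0.01] tilt jig [ 0.048 -0.017]
```

Request:
apply_moves --steps '[{"x":-0.5,"y":-1,"z":-10,"spin":0},{"x":-0.5,"y":0,"z":-9,"spin":0},{"x":-0.5,"y":0.3,"z":-2,"spin":0}]'

```text
time_s: 37.4
position: [0.4162, -0.284, 0.033]
tcp_rot: [[-0.189, 0.044, 0.981], [-0.982, -0.026, -0.188], [0.017, -0.999, 0.048]]
force: [0.4, -0.7, 0.4]
opening: 0.669
```

Request:
apply_moves --steps '[{"x":-0.4,"y":0.2,"z":-0.4,"spin":0},{"x":-0.4,"y":0.2,"z":-0.4,"spin":0},{"x":-0.4,"y":0.2,"z":-0.4,"spin":0},{"x":-0.4,"y":0.2,"z":-0.4,"spin":0}]' --grip 25

```text
time_s: 37.8
position: [0.4152, -0.2836, 0.0325]
tcp_rot: [[-0.19, 0.046, 0.981], [-0.982, -0.027, -0.189], [0.018, -0.999, 0.05]]
force: [2.1, 0.0, 0.8]
opening: 0.461
```

Run:
```python
from h import *
rep()
```

```text
t 37.8 p [ 415.2 -283.6   32.5] yaw -100.94 F [2.1 0.  0.8] op 40.1 j [-48.  40. 110.   2.  27.  52.]
jig disp [ 19.8 -23.1] of 28,-28.7 Fjig [2.  0.4] M [ 0.29 -0.06 -0.  ] tilt jig [ 0.05  -0.018]
```

Request:
apply_moves --steps '[{"x":8,"y":-10.5,"z":0.5,"spin":0}]'

```text
time_s: 37.9
position: [0.4172, -0.2867, 0.0326]
tcp_rot: [[-0.188, 0.033, 0.982], [-0.982, -0.012, -0.188], [0.006, -0.999, 0.035]]
force: [-9.6, 11.6, 7.2]
opening: 0.454
```

Run:
```python
from h import *
rep()
```

```text
t 37.9 p [ 417.2 -286.7   32.6] yaw -100.87 F [-9.6 11.6  7.2] op 39.5 j [-48.  40. 109.   2.  29.  52.]
jig disp [ 22.4 -25.8] of 28,-28.7 Fjig [-11.6   9.6] M [1.86 1.57 0.18] tilt jig [ 0.035 -0.006]
```

Request:
apply_moves --steps '[{"x":16,"y":-21,"z":1,"spin":0}]'

```text
time_s: 38.0
position: [0.4199, -0.2894, 0.0319]
tcp_rot: [[-0.188, 0.003, 0.982], [-0.982, 0.026, -0.188], [-0.026, -1.0, -0.002]]
force: [-14.8, 40.2, 18.7]
opening: 0.459
```

Run:
```python
from h import *
rep()
for i in range(3): im=cap('side','s20.png')
rep()
def L(n): return cv2.imread(f'pics/{n}.png')
up=8
def big(im): return cv2.resize(im,None,fx=up,fy=up,interpolation=cv2.INTER_CUBIC)
def match(ref,im,c,hw,hh,dy0):
    x0,x1,y0,y1=int(c[0]-hw),int(c[0]+hw)+1,int(c[1]-hh)+dy0,int(c[1]+hh)+1
    T=big(ref[y0:y1,x0:x1])[8:-8,8:-8]; S=big(im[y0-6:y1+6,x0-6:x1+6])
    r=cv2.matchTemplate(S,T,cv2.TM_CCOEFF_NORMED);_,m,_,p=cv2.minMaxLoc(r);return (p[0]-8)/up-6,(p[1]-8)/up-6,round(m,3)
A=L('s14')
for n in('s13','s17','s18','s19','s20'): print(n,match(A,L(n),(357.4,182.6),5,4,3))
b=big(L('s20')[130:205,310:385]); cv2.imwrite('pics/s20b.png',b[:600,:600])
```

```text
t 38.0 p [ 419.9 -289.4   31.9] yaw -100.86 F [-14.8  40.2  18.7] op 39.9 j [-48.  41. 106.   2.  34.  51.]
jig disp [ 25.6 -28. ] of 28,-28.7 Fjig [-22.1  36.8] M [6.87 2.46 0.38] tilt jig [-0.002  0.026]
t 38.15 p [ 420.3 -289.3   31.7] yaw -100.8 F [-10.7  25.   17.4] op 39.9 j [-48.  41. 106.   2.  34.  51.]
jig disp [ 25.9 -27.8] of 28,-28.7 Fjig [-15.2  22.6] M [4.46 2.   0.25] tilt jig [-0.001  0.025]
s13 (-1.625, -2.125, 0.933)
s17 (-1.0, -1.75, 0.951)
s18 (-0.375, 0.125, 0.98)
s19 (-0.375, 0.125, 0.979)
s20 (-1.0, -1.5, 0.804)
```

View pics/s20b.png

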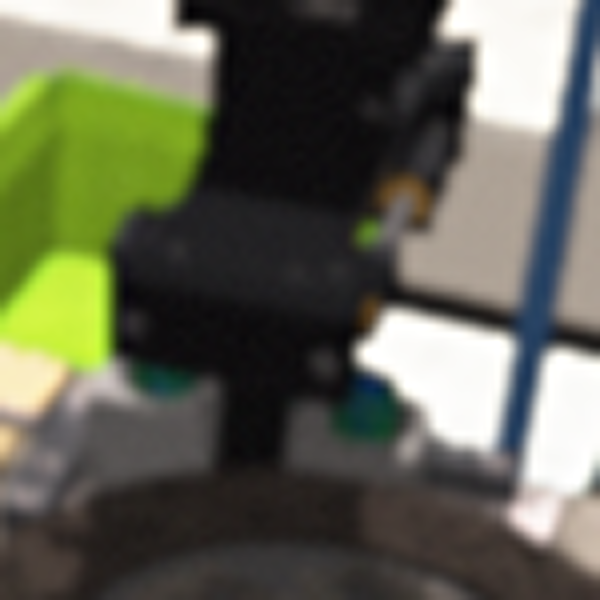

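Request:
apply_moves --steps '[{"x":20,"y":-14,"z":1,"spin":0}]'

```text
time_s: 38.25
position: [0.4244, -0.2896, 0.0312]
tcp_rot: [[-0.18, -0.03, 0.983], [-0.983, 0.052, -0.179], [-0.045, -0.998, -0.039]]
force: [-35.2, -1.9, 9.4]
opening: 0.459
```

Run:
```python
from h import *
rep()
for i in range(3): im=cap('side','s21.png')
rep()
```

```text
t 38.25 p [ 424.4 -289.6   31.2] yaw -100.4 F [-35.2  -1.9   9.4] op 39.9 j [-47.  41. 104.   1.  38.  52.]
jig disp [ 30.  -27.3] of 28,-28.7 Fjig [-34.3  -8.5] M [-0.66  6.21  0.14] tilt jig [-0.039  0.045]
t 38.4 p [ 425.6 -290.1   31. ] yaw -100.51 F [-25.3  10.4  13.5] op 40.2 j [-47.  41. 104.   1.  38.  52.]
jig disp [ 31.3 -27.6] of 28,-28.7 Fjig [-26.8   5.5] M [1.5  4.47 0.28] tilt jig [-0.038  0.046]
```

Run:
```python
from h import *
def L(n): return cv2.imread(f'pics/{n}.png')
up=8
def big(im): return cv2.resize(im,None,fx=up,fy=up,interpolation=cv2.INTER_CUBIC)
def match(ref,im,box):
    x0,y0,x1,y1=box
    T=big(ref[y0:y1,x0:x1])[8:-8,8:-8]; S=big(im[y0-6:y1+6,x0-6:x1+6])
    r=cv2.matchTemplate(S,T,cv2.TM_CCOEFF_NORMED);_,m,_,p=cv2.minMaxLoc(r);return (p[0]-8)/up-6,(p[1]-8)/up-6,round(m,3)
A=L('s20')
box=(350,178,364,189)
for n in('s20','s21','s13'): print(n,'nearend',match(A,L(n),box),'far spring',match(A,L(n),(324,176,338,184)),'carrier near corner',match(A,L(n),(356,178,368,190)))
a=big(L('s20')[165:202,310:380]);b=big(L('s21')[165:202,310:380]); cv2.imwrite('pics/cmp.png',np.vstack([a,b]))
```

```text
s20 nearend (0.0, 0.0, 1.0) far spring (0.0, 0.0, 1.0) carrier near corner (0.0, 0.0, 1.0)
s21 nearend (-0.625, -0.25, 0.954) far spring (-0.75, -0.5, 0.911) carrier near corner (-0.5, -0.375, 0.975)
s13 nearend (-0.375, -0.5, 0.954) far spring (-0.625, -0.75, 0.858) carrier near corner (-0.375, -0.5, 0.977)
```

View pics/cmp.png

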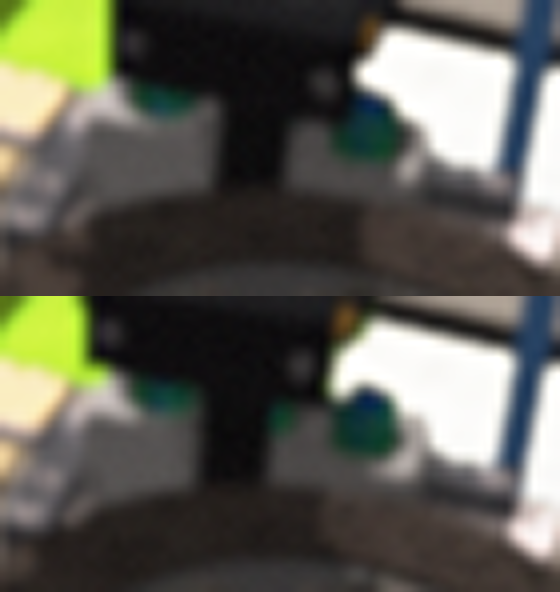

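Request:
apply_moves --steps '[{"x":18,"y":-20,"z":-1.5,"spin":-0.003}]'

```text
time_s: 38.5
position: [0.4265, -0.2907, 0.0302]
tcp_rot: [[-0.185, -0.065, 0.981], [-0.979, 0.093, -0.179], [-0.079, -0.994, -0.081]]
force: [-23.4, 34.6, 60.2]
opening: 0.459
```

Run:
```python
from h import *
rep()
for i in range(4): im=cap('side','s22.png')
rep()
def L(n): return cv2.imread(f'pics/{n}.png')
up=8
def big(im): return cv2.resize(im,None,fx=up,fy=up,interpolation=cv2.INTER_CUBIC)
def match(ref,im,box):
    x0,y0,x1,y1=box
    T=big(ref[y0:y1,x0:x1])[8:-8,8:-8]; S=big(im[y0-6:y1+6,x0-6:x1+6])
    r=cv2.matchTemplate(S,T,cv2.TM_CCOEFF_NORMED);_,m,_,p=cv2.minMaxLoc(r);return (p[0]-8)/up-6,(p[1]-8)/up-6,round(m,3)
A=L('s21')
for n in('s20','s22','s13'): print(n,'near spring',match(A,L(n),(350,178,364,189)),'corner',match(A,L(n),(356,178,368,190)))
```

```text
t 38.5 p [ 426.5 -290.7   30.2] yaw -100.71 F [-23.4  34.6  60.2] op 39.9 j [-47.  42. 101.   1.  43.  52.]
jig disp [ 32.3 -28. ] of 28,-28.7 Fjig [-29.5  29.7] M [5.49 4.63 0.03] tilt jig [-0.081  0.079]
t 38.7 p [ 426.7 -290.7   30.3] yaw -100.74 F [-23.4  25.3  36.2] op 40.0 j [-47.  42. 101.   1.  43.  52.]
jig disp [ 32.5 -27.9] of 28,-28.7 Fjig [-27.7  20.5] M [ 4.04  4.54 -0.15] tilt jig [-0.081  0.078]
s20 near spring (0.625, 0.125, 0.958) corner (0.5, 0.25, 0.976)
s22 near spring (0.125, -0.25, 0.994) corner (0.0, -0.125, 0.995)
s13 near spring (0.25, -0.625, 0.986) corner (0.0, -0.25, 0.983)
```

Request:
apply_moves --steps '[{"x":0,"y":0,"z":1,"spin":0},{"x":-0.5,"y":0.5,"z":1,"spin":0},{"x":-1,"y":0.5,"z":8,"spin":0},{"x":0,"y":0,"z":35,"spin":0},{"x":-6,"y":20,"z":12,"spin":-0.07},{"x":-7,"y":20,"z":0,"spin":-0.07},{"x":-6,"y":10,"z":-5,"spin":-0.07},{"x":-4,"y":0,"z":-5,"spin":-0.07}]' --grip 58

```text
time_s: 39.5
position: [0.4049, -0.2419, 0.084]
tcp_rot: [[-0.458, -0.026, 0.888], [-0.886, 0.097, -0.454], [-0.074, -0.995, -0.067]]
force: [-0.0, 0.2, -0.0]
opening: 0.669
```

Request:
apply_moves --steps '[{"x":-2,"y":2,"z":-2,"spin":0},{"x":-2,"y":5,"z":-2,"spin":0},{"x":-1,"y":10,"z":-1,"spin":0}]' --grip 0

```text
time_s: 39.8
position: [0.4026, -0.2287, 0.0798]
tcp_rot: [[-0.458, -0.02, 0.889], [-0.886, 0.09, -0.454], [-0.071, -0.996, -0.059]]
force: [0.1, 0.3, 0.6]
opening: 0.48
```

Run:
```python
from h import *
s=st(); print(s['tcp_rot'][:,1].round(3))
im=cap('side','s23.png'); b=cv2.resize(im[110:210,290:390,::-1],None,fx=6,fy=6,interpolation=cv2.INTER_CUBIC); cv2.imwrite('pics/s23b.png',b)
```

```text
t 39.8 p [ 402.6 -228.7   79.8] yaw -117.31 F [0.1 0.3 0.6] op 41.7 j [-45.  34. 110.   4.  41.  68.]
[-0.02   0.09  -0.996]
```

View pics/s23b.png

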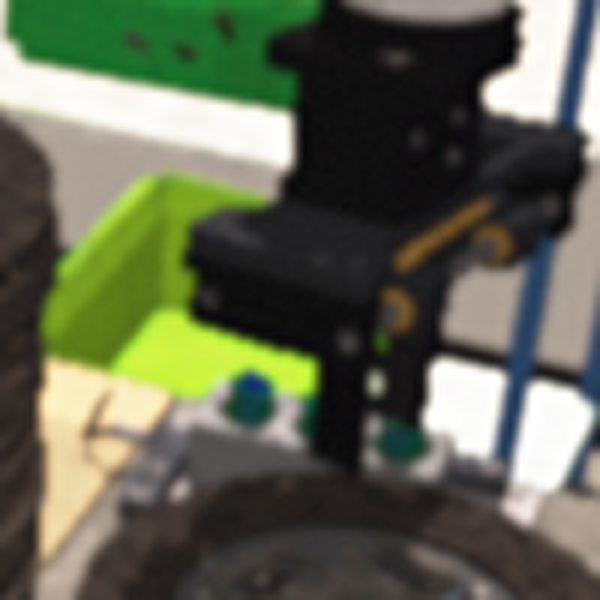

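Request:
apply_moves --steps '[{"x":-1,"y":9,"z":-1,"spin":0},{"x":-1,"y":9,"z":-1,"spin":0},{"x":-1,"y":9,"z":-1,"spin":0},{"x":-1,"y":8,"z":-1,"spin":0}]'

```text
time_s: 40.25
position: [0.4061, -0.2024, 0.0798]
tcp_rot: [[-0.449, -0.003, 0.894], [-0.892, 0.063, -0.448], [-0.055, -0.998, -0.031]]
force: [-3.6, -9.1, 11.2]
opening: 0.074
```

Run:
```python
from h import *
s=st(); print(s['tcp_rot'][:,1].round(3))
```

```text
t 40.25 p [ 406.1 -202.4   79.8] yaw -116.7 F [-3.6 -9.1 11.2] op 6.5 j [-42.  33. 112.   4.  37.  71.]
[-0.003  0.063 -0.998]
```

Request:
apply_moves --steps '[{"x":-2,"y":9,"z":-3,"spin":0},{"x":-2,"y":9,"z":-3,"spin":0},{"x":-2,"y":9,"z":-2,"spin":0},{"x":-2,"y":8,"z":-1,"spin":0}]'

```text
time_s: 40.65
position: [0.4089, -0.1974, 0.0812]
tcp_rot: [[-0.417, 0.025, 0.909], [-0.909, -0.004, -0.417], [-0.007, -1.0, 0.025]]
force: [-10.2, -23.8, -9.8]
opening: 0.005
```

Run:
```python
from h import *
s=st(); print(s['tcp_rot'][:,1].round(3))
```

```text
t 40.65 p [ 408.9 -197.4   81.2] yaw -114.63 F [-10.2 -23.8  -9.8] op 0.4 j [-40.  33. 115.   1.  32.  73.]
[ 0.025 -0.004 -1.   ]
```

Request:
apply_moves --steps '[{"x":-2,"y":9,"z":-3,"spin":0},{"x":-2,"y":9,"z":-3,"spin":0},{"x":-2,"y":9,"z":-2,"spin":0},{"x":-2,"y":8,"z":-2,"spin":0}]'

```text
time_s: 41.05
position: [0.4096, -0.1968, 0.0817]
tcp_rot: [[-0.382, 0.051, 0.923], [-0.923, -0.071, -0.378], [0.046, -0.996, 0.074]]
force: [-16.0, -28.2, 4.8]
opening: 0.006
```

Run:
```python
from h import *
s=st(); print(s['tcp_rot'][:,1].round(3)); rep()
```

```text
t 41.05 p [ 409.6 -196.8   81.7] yaw -112.45 F [-16.  -28.2   4.8] op 0.5 j [-39.  32. 117.  -3.  26.  76.]
[ 0.051 -0.071 -0.996]
t 41.05 p [ 409.6 -196.8   81.7] yaw -112.45 F [-16.  -28.2   4.8] op 0.5 j [-39.  32. 117.  -3.  26.  76.]
jig disp [-1.9 61.2] of 28,-28.7 Fjig [-10.5 -30.7] M [-5.02  2.98 -0.11] tilt jig [ 0.064 -0.06 ]
```

Request:
apply_moves --steps '[{"x":0,"y":-20,"z":10,"spin":0},{"x":2,"y":-20,"z":25,"spin":0.05},{"x":3,"y":-22,"z":8,"spin":0.05},{"x":2,"y":-20,"z":0,"spin":0.05},{"x":0,"y":-6,"z":-15,"spin":0.03},{"x":0,"y":0,"z":-20,"spin":0.02}]' --grip 58

```text
time_s: 41.65
position: [0.4179, -0.2889, 0.0945]
tcp_rot: [[-0.179, 0.071, 0.981], [-0.982, -0.068, -0.175], [0.055, -0.995, 0.082]]
force: [0.5, 0.5, 0.2]
opening: 0.465
```

Run:
```python
from h import *
rep()
```

```text
t 41.65 p [ 417.9 -288.9   94.5] yaw -100.35 F [0.5 0.5 0.2] op 40.5 j [-47.  33. 110.   1.  32.  52.]
jig disp [ 23.5 -27.8] of 28,-28.7 Fjig [0.4 0.6] M [ 0.01  0.2  -0.01] tilt jig [ 0.082 -0.054]
```

Request:
apply_moves --steps '[{"x":-0.5,"y":2,"z":-5,"spin":-0.003},{"x":-0.5,"y":1,"z":-18,"spin":-0.003},{"x":-0.5,"y":0.5,"z":-18,"spin":0},{"x":-0.5,"y":0.3,"z":-12,"spin":0}]'

```text
time_s: 42.05
position: [0.4157, -0.282, 0.04]
tcp_rot: [[-0.185, 0.07, 0.98], [-0.981, -0.067, -0.181], [0.053, -0.995, 0.081]]
force: [0.1, 1.0, -1.2]
opening: 0.659
```

Run:
```python
from h import *
rep()
im=cap('side','s24.png'); b=cv2.resize(im[110:210,290:390,::-1],None,fx=6,fy=6,interpolation=cv2.INTER_CUBIC); cv2.imwrite('pics/s24b.png',b)
```

```text
t 42.05 p [ 415.7 -282.    40. ] yaw -100.7 F [ 0.1  1.  -1.2] op 57.3 j [-47.  39. 112.   1.  24.  53.]
jig disp [ 20.1 -21.5] of 28,-28.7 Fjig [-0.1  1. ] M [-0.02  0.23  0.02] tilt jig [ 0.081 -0.053]
```

View pics/s24b.png

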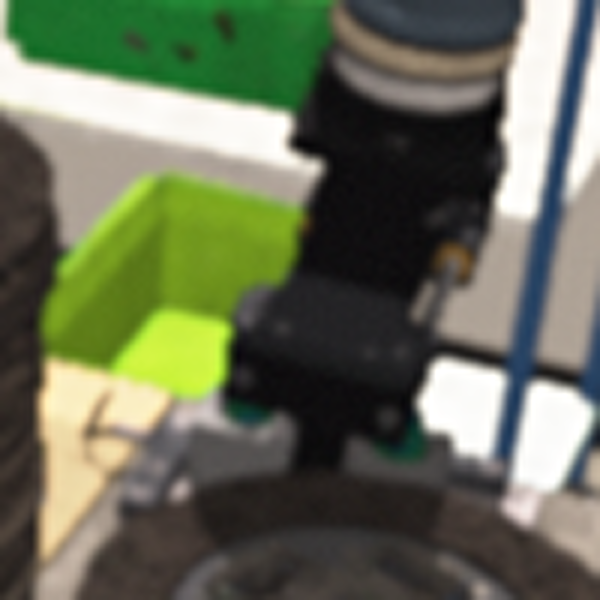

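Request:
apply_moves --steps '[{"x":-0.5,"y":-1.5,"z":-3,"spin":0},{"x":-0.5,"y":-1,"z":-1,"spin":0}]'

```text
time_s: 42.3
position: [0.4138, -0.2822, 0.0346]
tcp_rot: [[-0.184, 0.066, 0.981], [-0.982, -0.063, -0.18], [0.05, -0.996, 0.077]]
force: [0.9, 0.5, 0.4]
opening: 0.665
```

Request:
apply_moves --steps '[{"x":-0.4,"y":0.2,"z":-0.4,"spin":0},{"x":-0.4,"y":0.2,"z":-0.4,"spin":0},{"x":-0.4,"y":0.2,"z":-0.4,"spin":0},{"x":-0.4,"y":0.2,"z":-0.2,"spin":0}]' --grip 25

```text
time_s: 42.7
position: [0.4132, -0.2822, 0.035]
tcp_rot: [[-0.184, 0.069, 0.98], [-0.981, -0.066, -0.18], [0.052, -0.995, 0.08]]
force: [-0.0, 0.2, -3.0]
opening: 0.457
```

Run:
```python
from h import *
rep()
```

```text
t 42.7 p [ 413.2 -282.2   35. ] yaw -100.64 F [-0.   0.2 -3. ] op 39.8 j [-47.  39. 112.   1.  23.  52.]
jig disp [ 17.6 -22.1] of 28,-28.7 Fjig [-0.   0.1] M [0.02 0.09 0.03] tilt jig [ 0.08  -0.052]
```

Request:
apply_moves --steps '[{"x":8.5,"y":-11.5,"z":-1.5,"spin":0}]'

```text
time_s: 42.8
position: [0.4149, -0.285, 0.0337]
tcp_rot: [[-0.184, 0.055, 0.981], [-0.982, -0.049, -0.181], [0.038, -0.997, 0.063]]
force: [-13.7, 20.6, 33.5]
opening: 0.462
```

Run:
```python
from h import *
rep()
```

```text
t 42.8 p [ 414.9 -285.    33.7] yaw -100.61 F [-13.7  20.6  33.5] op 40.2 j [-47.  40. 111.   1.  25.  52.]
jig disp [ 19.8 -24.5] of 28,-28.7 Fjig [-17.3  17.7] M [3.83 2.1  0.14] tilt jig [ 0.063 -0.038]
```

Request:
apply_moves --steps '[{"x":17,"y":-18,"z":3,"spin":0}]'

```text
time_s: 42.9
position: [0.4191, -0.2887, 0.0345]
tcp_rot: [[-0.181, 0.027, 0.983], [-0.983, -0.019, -0.181], [0.013, -0.999, 0.029]]
force: [-23.2, 18.8, 1.4]
opening: 0.458
```

Run:
```python
from h import *
rep()
```

```text
t 42.9 p [ 419.1 -288.7   34.5] yaw -100.43 F [-23.2  18.8   1.4] op 39.9 j [-47.  40. 108.   1.  30.  52.]
jig disp [ 24.7 -27.4] of 28,-28.7 Fjig [-26.3  14.2] M [3.56 3.99 0.01] tilt jig [ 0.03  -0.013]
```

Request:
apply_moves --steps '[{"x":18.5,"y":-19,"z":0,"spin":-0.002}]'

```text
time_s: 43.0
position: [0.4219, -0.2892, 0.0326]
tcp_rot: [[-0.181, -0.009, 0.983], [-0.983, 0.021, -0.181], [-0.019, -1.0, -0.012]]
force: [-19.8, 28.1, 27.5]
opening: 0.458
```

Run:
```python
from h import *
rep()
for i in range(4): im=cap('side','s25.png')
rep()
def L(n): return cv2.imread(f'pics/{n}.png')
up=8
def big(im): return cv2.resize(im,None,fx=up,fy=up,interpolation=cv2.INTER_CUBIC)
def match(ref,im,box):
    x0,y0,x1,y1=box
    T=big(ref[y0:y1,x0:x1])[8:-8,8:-8]; S=big(im[y0-6:y1+6,x0-6:x1+6])
    r=cv2.matchTemplate(S,T,cv2.TM_CCOEFF_NORMED);_,m,_,p=cv2.minMaxLoc(r);return (p[0]-8)/up-6,(p[1]-8)/up-6,round(m,3)
A=L('s21')
for n in('s20','s22','s13','s25'): print(n,'near spring',match(A,L(n),(350,178,364,189)),'corner',match(A,L(n),(356,178,368,190)))
a=big(L('s22')[165:202,310:380]);b=big(L('s25')[165:202,310:380]); cv2.imwrite('pics/cmp2.png',np.vstack([a,b]))
```

```text
t 43.0 p [ 421.9 -289.2   32.6] yaw -100.45 F [-19.8  28.1  27.5] op 39.8 j [-47.  41. 106.   1.  35.  53.]
jig disp [ 27.5 -27.3] of 28,-28.7 Fjig [-24.7  23.9] M [4.72 3.62 0.36] tilt jig [-0.013  0.019]
t 43.2 p [ 422.7 -289.4   32.3] yaw -100.45 F [-16.7  22.8  17.5] op 39.7 j [-47.  41. 106.   1.  34.  53.]
jig disp [ 28.3 -27.4] of 28,-28.7 Fjig [-20.7  19.3] M [4.01 3.15 0.11] tilt jig [-0.009  0.017]
s20 near spring (0.625, 0.125, 0.958) corner (0.5, 0.25, 0.976)
s22 near spring (0.125, -0.25, 0.994) corner (0.0, -0.125, 0.995)
s13 near spring (0.25, -0.625, 0.986) corner (0.0, -0.25, 0.983)
s25 near spring (0.25, -0.125, 0.986) corner (0.125, 0.0, 0.993)
```

View pics/cmp2.png

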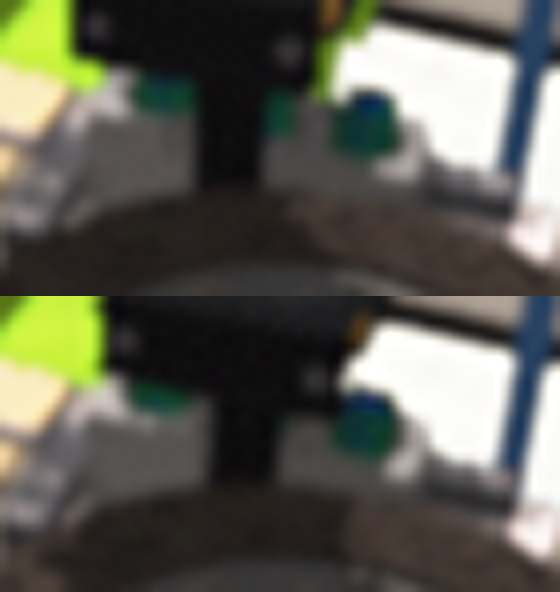

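Run:
```python
from h import *
for i in range(4): im=cap('side')
rep()
print(job.hand_in())
```

```text
t 43.4 p [ 422.7 -289.4   32.3] yaw -100.45 F [-15.7  21.6  18.3] op 39.6 j [-47.  41. 106.   1.  34.  53.]
jig disp [ 28.3 -27.4] of 28,-28.7 Fjig [-19.4  18.3] M [3.92 3.09 0.13] tilt jig [-0.009  0.017]
the job is handed in; nothing more can be done
None
```

I put springs in both empty pockets, pressed the loaded carrier into the corner, and handed the job in at 43.4 s while still holding it pressed. I don't know the verdict, because the hand-in reports none.

**Springs:** The first spring caught the pocket rim and went in after a 2 mm shift; the second went in cleanly. A top view then showed a spring standing in each of the three pockets. In the last side views the far and near springs still stood upright, but the gripper partly hid the middle one.

**Pressing:** It took three grips. In the first two the gripper tilted under load, by up to 11°, and appeared to roll the carrier slightly. I released each time and levelled the gripper by pressing its fingers against the side of the front disc stack, with up to about 42 N of wrist force.

**Last checks before hand-in:**
- **Force:** steady at about 19 N towards the far fence and 18 N towards the right fence.
- **Gripper:** tilted about 1°, with its yaw about 0.3° from the plate's.
- **Position:** extra force towards the right fence no longer moved the carrier. In the side picture it sat within about 0.4 mm of where it had stopped in the earlier pushes.

**Not confirmed:**
- The pins could not be seen, so "flush" rests on the forces and on the carrier having stopped moving.
- The gripper's travel differed from my estimate of home by about 0.3 mm along the plate and 1.3 mm across it. That is within what the pictures can resolve, and the fingers had slipped a little on the carrier.

I did not touch the oil can, ring, caliper or hex key on purpose, but I took no final picture to confirm they had not moved.

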